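Load the lens trays on the inspection stage and step it to its marks

TASK

Slide the carrier of the two-way stage until its yellow load mark stands under the red pointer, and with it standing there stack every lens tray on the carrier's keyed seat, in any order, each pressed fully home with its notch over the key below. Then step the loaded carrier to the blue check mark under the pointer, let it stand there for a good second, and finally leave it with the green park mark under the pointer, the stack still fully seated; leave the tools lying about alone.

Things in the scene. Friction and masses are not known exactly. Their poses are not given: they have to be found in the camera images.
- tray1_center (a point): white round lens tray (absent: None), body a plain cylinder 56 mm wide, 24 mm high, 65-105 g, grip it from any side; point on its axis, 12 mm above its underside; z up, x toward its orange key and side stripe. On top: 44 mm rim, 5 mm high, with the key. Underneath: skirt 6 mm deep, 48 mm inside, with a 15 mm wide notch at +x, straight below the key.
- tray2_center (a point): light grey round lens tray (absent: None), body a plain cylinder 56 mm wide, 24 mm high, 65-105 g, grip it from any side; point on its axis, 12 mm above its underside; z up, x toward its orange key and side stripe. On top: 44 mm rim, 5 mm high, with the key. Underneath: skirt 6 mm deep, 48 mm inside, with a 15 mm wide notch at +x, straight below the key.
- tray3_center (a point): blue round lens tray (absent: None), body a plain cylinder 56 mm wide, 24 mm high, 65-105 g, grip it from any side; point on its axis, 12 mm above its underside; z up, x toward its orange key and side stripe. On top: 44 mm rim, 5 mm high, with the key. Underneath: skirt 6 mm deep, 48 mm inside, with a 15 mm wide notch at +x, straight below the key.
- tray4_center (a point): black round lens tray (absent: None), body a plain cylinder 56 mm wide, 24 mm high, 65-105 g, grip it from any side; point on its axis, 12 mm above its underside; z up, x toward its orange key and side stripe. On top: 44 mm rim, 5 mm high, with the key. Underneath: skirt 6 mm deep, 48 mm inside, with a 15 mm wide notch at +x, straight below the key.
- seat (a point): centre of the grey keyed seat on the carrier, on the 56 mm shoulder (6 mm above the carrier's plate) where the lowest tray's skirt stands; z up, x toward the seat's key. Same 5 mm rim and key as on a tray. A seated tray has its x along this x, and its centre point 12 mm (lowest tray), then 36, 60, 84 mm above this point.
- seat_key (a point): middle of the top of the seat's orange key: 10 mm wide, 5 mm high, from the 44 mm rim out to the 56 mm edge, 24.5 mm from the seat's axis; every tray carries the same key. A tray whose notch (15 mm) is not over the key below rides up on it and sits tilted and too high; seated trays stand 24 mm apart.
- knob (a point): middle of the carrier's upright black knob, 16 mm wide, 28 mm high, on a thin stem 54 mm over the plate; 85 mm from the seat along the carrier's +y. The carrier (plate 110 x 205 mm, with seat, knob and marks) slides along its own x (90 mm in all) and y (66 mm), never turns, needs about 3 N each way and stays where left. Pinch from above and move level.
- mark_load (a point): centre of the yellow load mark, a 12 mm dot let into the top of the carrier's plate, on the side of the seat away from the knob; axes of the carrier
- mark_check (a point): centre of the blue check mark, a 12 mm dot let into the top of the carrier's plate, on the side of the seat away from the knob; axes of the carrier
- mark_park (a point): centre of the green park mark, a 12 mm dot let into the top of the carrier's plate, on the side of the seat away from the knob; axes of the carrier
- pointer_tip (a point): tip of the fixed red needle that points down over the carrier, about 5.5 mm above its plate; the needle hangs from a low arm (top 78 mm above the table) on a post at the -y side of the stage. Does not move
- the_dowel_1: bystander: wooden dowel, 104 mm, lying on the table; leave alone
- the_brass_spanner: bystander: brass handle with ball end, 78 mm, lying on the table; leave alone
- the_brass_bar: bystander: round brass bar, 65 mm, lying on the table; leave alone
- the_quick_coupler: bystander: chromed coupler, 34 mm, lying on the table; leave alone
- the_steel_rod: bystander: hexagonal steel drift rod, 78 mm, lying on the table; leave alone
- the_stamped_bar: bystander: small ground steel bar, 42 mm, lying on the table; leave alone

How it is judged:
By the outcome, as a careful person would: the job done as asked, in the order asked, and still so for the second after the job is handed in, with the robot touching nothing.
Of tray1, tray2, tray3, tray4 only 3 to 4 are there at a start; the rules pass over those that are not, and their reading is None.
At some moment in a run one of tray1, tray2, tray3, tray4 may be knocked a few centimetres aside while the robot is not near it.
Once in a run the grip may slacken for a moment while it holds something.
It also fails if it takes over 210 s, if anything falls off the work surface, if the arm or the gripper's body presses on something with over 40 N, if the wrist force passes 120 N, or if a joint passes its speed limit or range.

ROBOT

A 7-joint arm with a two-finger parallel gripper is mounted at the origin on a cart in front of the work surface, level with it; the furniture and walls round the work are solid. World frame = base frame: x ahead of the robot, y to its left, z up, the work surface at z = 0. Lengths are in m, angles in degrees, forces in N, time in s.
With the tool pointing down it reaches from about 0.425 to 0.875 m from the base axis. Payload 4.7 kg.
Tool frame: the origin (TCP) lies midway between the tips of the shut fingers; the grasp point (between the pads) lies 19 mm behind it; z points along the fingers, y is the line along which they close (so a half turn about z gives the same grasp; the last joint's range is limited). The gripper opens to 87 mm and grips with 3 to 60 N. Pads are 19 mm wide; open, the fingers measure 117 mm over their backs; the gripper's body (75 mm by 190 mm) begins 51 mm behind the grasp point.
Start: joints at [0.808, 18.392, -4.016, 83.108, 1.295, 78.541, -3.26], TCP at [0.65, -0, 0.197] pointing down, gripper open.
Joint ranges: [-163.93, 163.93], [-17.29, 119.83], [-79.2, 71.16], [3.27, 140.29], [-89.18, 269.18], [5.43, 117.66], [-154.24, 154.24]. Speed limits (degrees/s): [147.25, 147.25, 180, 180, 180, 180, 180].

INTERFACE

Orientations are given as a 3x3 rotation matrix whose columns are the frame's x, y, z axes.
In Python, from cell import env, imaging gives the robot as it stands. The module is installed in compiled form; this text tells all that it offers.
- The arm moves only by the shell command python3 -m creep 'ROWS' [FORCE]. ROWS is JSON, a list of rows, each a list of 3 entries, a list of its own where there are three numbers: the closure, from 0 (fully open) to 1 (shut), then the shift along the world's x, y, z in cm, then the turn about the world's z in rad. In form: [[claw, [x, y, z], spin], ...]. A call has 1 to 8 rows; each row shifts and turns the commanded pose from where the row before left it; what a row does not reach is not made up. A row lasts 1/10 s, in which the tool goes at most 50 mm and 8.59 degrees, less where a joint would pass 70% of its speed; a pose out of reach is approached as far as the arm can. A call is refused whole if a number of a shift passes 5 or a number of a turn 0.15, either way. A call with a gripper value outside its range is refused whole. The fingers move at their own pace and stop on an object; FORCE is the grip in N (left out, the last holds). Time passes only in rows, so rows that do not move let the fingers close. It gives the time, the measured TCP pose, the force, the opening and the grip force at its end, in the units of the state.
- env.sense(): the state, without advancing time (a new reading comes with each control period).
- imaging.get_image(name): name is "scene" or "side" or "wrist"; returns a dict with "pixels" (400x640x3 uint8, red, green, blue), "mtx" (3x3 intrinsics, pixels), "D" ([k1, k2, p1, p2, k3] as OpenCV has them; the pictures are not rectified), "R" (3x3) and "t" (3): a world point X has camera coordinates R X + t. Camera axes: x right, y down, z forward; pixel columns grow to the right and rows downward; lengths in m; the calibration is good to about 2 mm. A picture is of the moment at which its call begins. There is no depth.
- env.job_done(): hands the job in; it is judged then, once.
The state is a dict: "t": time; "qpos": joint angles; "joint_velocities": joint speeds; "joint_efforts": joint torques, N m; "tool_pos": TCP position; "tool_rot": TCP orientation; "contact_force": force on the tool from outside, world axes, zero at the start; "moment": the same for the moment, N m; "width": finger opening in m; "grasp_force": force on a finger pad.
Only numpy, scipy, OpenCV 4.12 (cv2) and the standard library are available. Lean on these libraries where they do the work, as an engineer would, in place of code of your own. Each camera call takes 0.05 s, during which the arm holds its last target. There are 200 camera calls.

## Working session

There is one attempt and no reset: what is moved stays moved. The work goes in short steps, Python scripts to look and compute and a shell command to move; the robot and the scene stay as the last step left them, time stands still between calls to the robot, and variables do not carry over. Pictures are saved under pics/ and viewed, at most 14 in all, crops included, and the job is handed in when it is done.

```bash
mkdir -p pics
cat > h.py <<'E'
import numpy as np, cv2
from cell import env, imaging
def shot(name,fn=None):
    im=imaging.get_image(name)
    for k in("mtx","D","R","t"): im[k]=np.array(im[k],float)
    if fn: cv2.imwrite("pics/"+fn,np.array(im["pixels"])[:,:,::-1])
    return im
def ray(im,uv):
    p=cv2.undistortPoints(np.array([[uv]],float),im["mtx"],im["D"])[0,0]
    R,t=im["R"],im["t"].ravel()
    return -R.T@t, R.T@np.array([p[0],p[1],1])
def onz(im,uv,z):
    c,d=ray(im,uv); return c+d*(z-c[2])/d[2]
def proj(im,X):
    return cv2.projectPoints(np.array(X,float).reshape(-1,1,3),cv2.Rodrigues(im["R"])[0],im["t"],im["mtx"],im["D"])[0].reshape(-1,2)
E
python3 - <<'E'
from h import *
for n in("scene","side","wrist"):
    im=shot(n,n+"0.png"); print(n,-im["R"].T@im["t"].ravel(),im["R"][2])
s=env.sense();print(s["t"],s["tool_pos"],s["tool_rot"],s["width"])
E
```

```text
scene [0.00612056 0.82260936 0.50033638] [ 0.52966761 -0.73866006 -0.41693349]
side [ 0.19793756 -0.72575973  0.54457204] [ 0.32168053  0.82404843 -0.4663323 ]
wrist [0.65041187 0.07153707 0.38295309] [-8.72854393e-04 -2.63018841e-01 -9.64790302e-01]
0.15 [ 6.49562229e-01 -7.51041111e-05  1.95837774e-01] [[ 3.14839455e-05  9.99999034e-01 -1.38977212e-03]
 [ 9.99999996e-01 -3.16016235e-05 -8.46524789e-05]
 [-8.46963162e-05 -1.38976945e-03 -9.99999031e-01]] 0.08699380047090789
```

View pics/scene0.png

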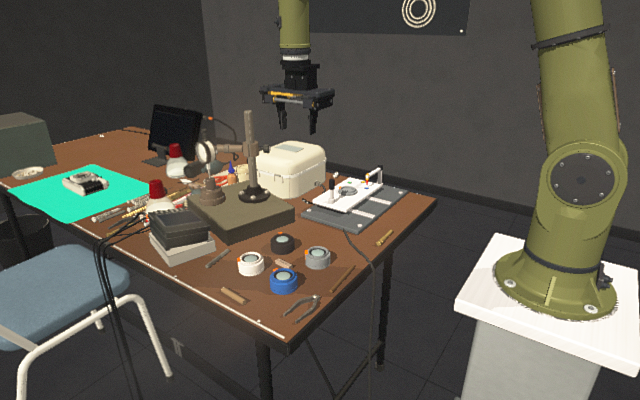

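View pics/side0.png

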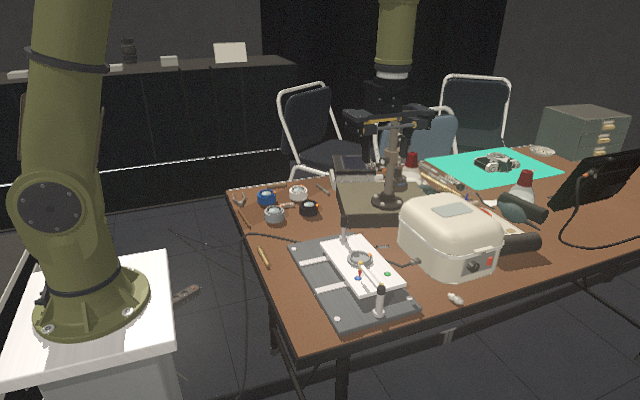

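View pics/wrist0.png

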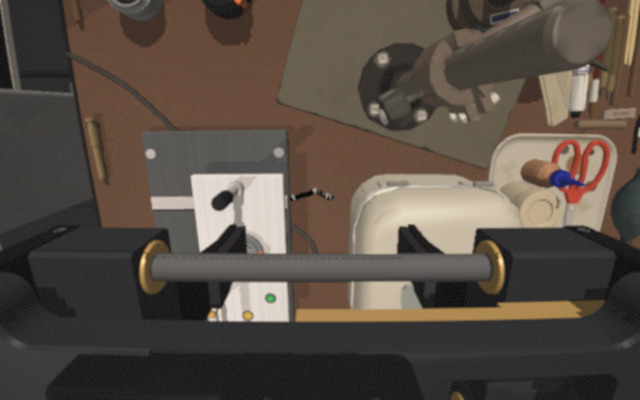

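Four trays are present: white (251,262), grey (318,257), blue (284,279) and black (283,242) in the scene view. The stage has its knob at about (222,198) in the wrist view, with the marks near (270,298) and (248,316). I'll get rough positions first.

Run:
```python
from h import *
a=shot("scene");b=shot("side");w=shot("wrist");print(w["mtx"][0],w["mtx"][1])
def tri(ua,ub):
    c1,d1=ray(a,ua);c2,d2=ray(b,ub)
    s=np.linalg.lstsq(np.c_[d1,-d2],c2-c1,rcond=None)[0]
    return ((c1+d1*s[0]+c2+d2*s[1])/2).round(3), (c1+d1*s[0]-c2-d2*s[1]).round(3)
for n,p,q in [("white",(251,257),(298,188)),("grey",(318,252),(274,209)),("blue",(284,274),(267,193)),("black",(283,238),(309,203)),("knobtop",(332,180),(381,286)),("scopetop",(248,112),(392,125)),("seat",(348,190),(360,258)),("pointer arm",(375,170),(344,228))]: print(n,*tri(p,q))
for n,p in [("boxcornernear",(352,205)),("boxr",(500,300)),("dr1",(192,175))]: print(n,onz(w,p,.1))
for n,p in [("seat",(248,245)),("green",(270,298)),("yel",(248,316)),("knobtop",(218,203))]: print(n,onz(w,p,.03 if n!="knobtop" else .1))
```

```text
[304.43646222   0.         321.51294165] [  0.         304.43646222 195.69619318]
white [0.546 0.308 0.03 ] [-0.003 -0.    -0.003]
grey [0.441 0.207 0.028] [-0.003 -0.    -0.003]
blue [0.45  0.313 0.027] [-0.003 -0.    -0.002]
black [0.543 0.205 0.029] [-0.004 -0.001 -0.003]
knobtop [ 0.604 -0.144  0.016] [0.049 0.01  0.045]
scopetop [0.726 0.098 0.273] [0.005 0.001 0.012]
seat [ 0.549 -0.099  0.04 ] [-0.003 -0.    -0.003]
pointer arm [ 0.487 -0.114  0.123] [-0.028 -0.003 -0.025]
boxcornernear [ 0.68019726 -0.01509116  0.1       ]
boxr [ 0.84481628 -0.12330519  0.1       ]
dr1 [0.52683921 0.01472191 0.1       ]
seat [ 0.55763986 -0.08940545  0.03      ]
green [ 0.58186806 -0.16621771  0.03      ]
yel [ 0.5504024  -0.19473609  0.03      ]
knobtop [ 0.54946756 -0.01314288  0.1       ]
```

```bash
python3 -m creep '[[0,[-2.5,-4,0],0],[0,[-2.5,-4,0],0],[0,[-2.5,-4,0],0],[0,[-2.5,-4,0],0],[0,[0,0,0],0],[0,[0,0,0],0]]' 30
python3 - <<'E'
from h import *
w=shot("wrist","w1.png"); print(w["R"],w["t"],w["D"])
E
```

```text
t: 0.9
tool_pos: [0.5496, -0.1613, 0.197]
tool_rot: [[0.003, 1.0, 0.001], [1.0, -0.003, 0.0], [0.0, 0.001, -1.0]]
contact_force: [0.6, 0.6, -0.3]
width: 0.0871
grasp_force: 0.0
[[ 9.99994721e-01 -2.87348954e-03  1.51697743e-03]
 [-3.17113365e-03 -9.64851465e-01  2.62776702e-01]
 [ 7.08571793e-04 -2.62780125e-01 -9.64855483e-01]] [-0.55110546 -0.18581227  0.34684489] [-0.04181172  0.          0.          0.          0.        ]
```

View pics/w1.png

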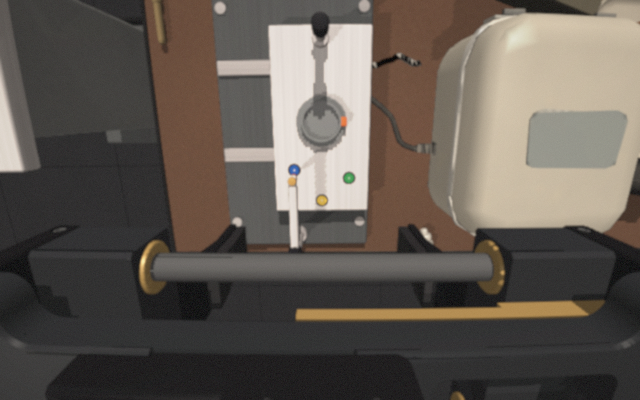

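The blue mark is at (294,170), green at (349,178) and yellow at (321,200). The pointer's red end is at about (293,182), the seat at (322,121) with its key toward +x, and the knob at (320,22). I'll zoom in for accuracy.

Run:
```python
from h import *
w=cv2.imread("pics/w1.png")
c=cv2.resize(w[90:215,255:385],None,fx=4.5,fy=4.5,interpolation=cv2.INTER_CUBIC); cv2.imwrite("pics/w1c.png",c)
s=shot("side"); S=np.array(s["pixels"])[:,:,::-1]
cv2.imwrite("pics/s1c.png",cv2.resize(S[200:330,290:420],None,fx=4.5,fy=4.5,interpolation=cv2.INTER_CUBIC))
im=shot("wrist")
for z in(.03,.04,.05,.06):
    print(z,onz(im,(372,60),z)[0]-onz(im,(270.5,60),z)[0], onz(im,(320,25),z)[1]-onz(im,(320,210),z)[1])
```

```text
0.03 0.11006733153401038 0.20529461131172685
0.04 0.1069588247333218 0.19949670845977996
0.05 0.10385031793263316 0.19369880560783304
0.06 0.10074181113194458 0.1879009027558861
```

View pics/w1c.png

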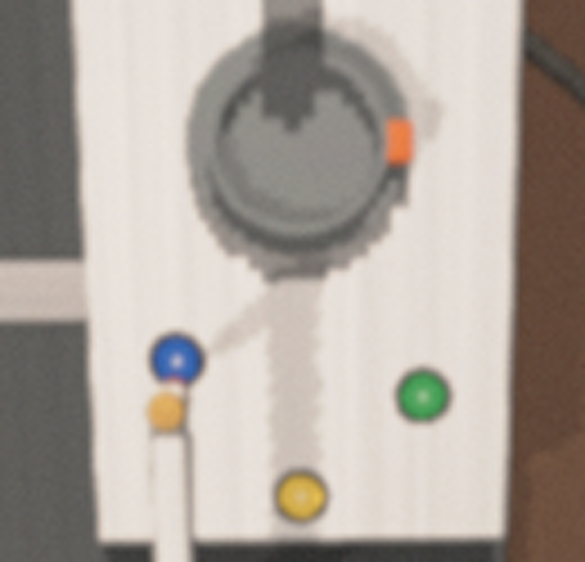

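View pics/s1c.png

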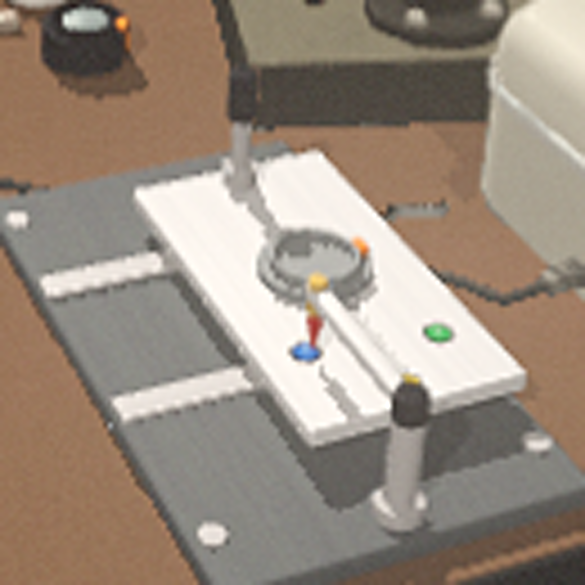

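Plate top is at z≈0.030. The needle tip is at crop (177,380) in the wrist view and (313,346) in the side view, just short of the blue mark.

Run:
```python
from h import *
w=shot("wrist");s=shot("side")
cw=lambda u,v:(255+(u+.5)/4.5-.5,90+(v+.5)/4.5-.5)
cs=lambda u,v:(290+(u+.5)/4.5-.5,200+(v+.5)/4.5-.5)
tw=onz(w,cw(177,380),.0355);ts=onz(s,cs(313,346),.0355)
print("tip",tw,ts)
for n,a,b in[("blue",(177,359),(305,352)),("green",(423,395),(438,332)),("yel",(301,496),None)]:
    print(n,onz(w,cw(*a),.03), onz(s,cs(*b),.03) if b else "")
print("key",onz(w,cw(399,142),.041), onz(s,cs(361,242),.041))
print("shoulder",onz(w,cw(298,142),.036))
print("rim c",onz(w,cw(299,150),.041))
print("knob",onz(w,(320.5,21),.112),onz(w,(320.5,60),.03))
print("edge ang",[onz(w,p,.03) for p in((270.5,30),(275.5,205),(372,30),(366.5,205))])
```

```text
tip [ 0.51969382 -0.15528504  0.0355    ] [ 0.52273035 -0.14980447  0.0355    ]
blue [ 0.51930802 -0.15077795  0.03      ] [ 0.52076515 -0.14626013  0.03      ]
green [ 0.58395143 -0.1601965   0.03      ] [ 0.5859992  -0.15517568  0.03      ]
yel [ 0.55188229 -0.18797647  0.03      ] 
key [ 0.57547625 -0.09497524  0.041     ] [ 0.57893036 -0.09027565  0.041     ]
shoulder [ 0.55083917 -0.09519354  0.036     ]
rim c [ 0.55109372 -0.09697665  0.041     ]
knob [ 0.55043645 -0.0137407   0.112     ] [ 0.55029864 -0.03053247  0.03      ]
edge ang [array([ 0.49710561, -0.00054127,  0.03      ]), array([ 0.49597019, -0.19467788,  0.03      ]), array([ 6.04949681e-01, -1.74234847e-04,  3.00000000e-02]), array([ 0.60663525, -0.19435884,  0.03      ])]
```

```bash
python3 -m creep '[[0,[0.1,4,0],0],[0,[0,4,0],0],[0,[0,4,0],0],[0,[0,2.9,-2],0],[0,[0,0,-3.3],0],[0,[0,0,-3.3],0],[0,[0,0,-3.2],0],[0,[0,0,0],0]]' 30; python3 -m creep '[[0.5,[0,0,0],0],[1,[0,0,0],0],[1,[0,0,0],0],[1,[0,0,0],0],[1,[0,0,0],0],[1,[0,0,0],0]]' 30
```

```text
t: 1.95
tool_pos: [0.5471, -0.0098, 0.074]
tool_rot: [[-0.002, 1.0, -0.009], [1.0, 0.002, 0.0], [0.0, -0.009, -1.0]]
contact_force: [-0.1, 0.0, -0.2]
width: 0.0872
grasp_force: 0.0
t: 2.55
tool_pos: [0.5512, -0.0111, 0.0791]
tool_rot: [[0.0, 1.0, 0.001], [1.0, -0.0, -0.0], [-0.0, 0.001, -1.0]]
contact_force: [0.2, -0.1, -0.7]
width: 0.0471
grasp_force: 0.0
```

```bash
python3 -m creep '[[1,[0,0,0],0],[1,[0,0,0],0],[1,[0,0,0],0],[1,[0,0,0],0],[1,[0,0,0],0],[1,[0,0,0],0],[1,[0,0,0],0],[1,[0,0,0],0]]' 30
```

```text
t: 3.35
tool_pos: [0.5511, -0.011, 0.0787]
tool_rot: [[-0.0, 1.0, 0.0], [1.0, 0.0, -0.0], [-0.0, 0.0, -1.0]]
contact_force: [0.1, -0.7, -0.1]
width: 0.0007
grasp_force: 0.0
```

Run:
```python
from h import *
s=shot("side"); S=np.array(s["pixels"])[:,:,::-1]
w=shot("scene"); W=np.array(w["pixels"])[:,:,::-1]
f=lambda A:cv2.resize(A,None,fx=4,fy=4,interpolation=cv2.INTER_CUBIC)
cv2.imwrite("pics/k1.png",np.hstack([f(S[180:290,300:400]),f(W[110:220,290:390])]))
print(proj(s,[.5511,-.011,.0787]),proj(w,[.5511,-.011,.0787]))
```

```text
[[344.18267114 224.1317298 ]] [[330.27076179 186.75023839]]
```

View pics/k1.png

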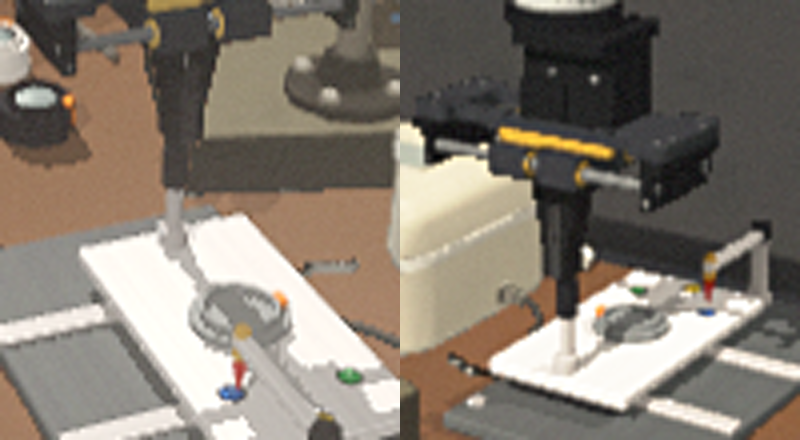

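The fingers shut just above the knob, so its middle is about 54 mm above the plate. I'll open, lower and grip again.

```bash
python3 -m creep '[[0,[0,0,0],0],[0,[0,0,0],0],[0,[0,0,0],0],[0,[0,0,0],0],[0,[0,0,0],0],[0.4,[0,0,-0.7],0],[0.7,[0,0,-0.7],0],[0.9,[0,0,0],0]]' 30;  python3 -m creep '[[1,[0,0,0],0],[1,[0,0,0],0],[1,[0,0,0],0],[1,[0,0,0],0],[1,[0,0,0],0],[1,[0,0,0],0]]' 30
```

```text
t: 4.25
tool_pos: [0.5497, -0.0111, 0.063]
tool_rot: [[-0.0, 1.0, -0.003], [1.0, 0.0, -0.0], [-0.0, -0.003, -1.0]]
contact_force: [0.5, -0.1, -0.0]
width: 0.0378
grasp_force: 0.0
t: 4.85
tool_pos: [0.5506, -0.011, 0.0647]
tool_rot: [[-0.0, 1.0, -0.001], [1.0, 0.0, -0.0], [-0.0, -0.001, -1.0]]
contact_force: [-3.0, -0.3, 1.4]
width: 0.0145
grasp_force: 30.0
```

```bash
python3 -m creep '[[1,[-0.5,0.5,0],0],[1,[-0.6,0.7,0],0],[1,[-0.6,0.7,0],0],[1,[-0.6,0.7,0],0],[1,[-0.6,0.5,0],0],[1,[-0.2,0.2,0],0],[1,[0,0,0],0],[1,[0,0,0],0]]' 40
python3 - <<'E'
from h import *
s=shot("side"); S=np.array(s["pixels"])[:,:,::-1]
w=shot("scene"); W=np.array(w["pixels"])[:,:,::-1]
f=lambda A:cv2.resize(A,None,fx=8,fy=8,interpolation=cv2.INTER_CUBIC)
cv2.imwrite("pics/y1.png",np.hstack([f(S[250:300,330:380]),f(W[150:200,345:395])]))
E
```

```text
t: 5.65
tool_pos: [0.5197, 0.0225, 0.0647]
tool_rot: [[-0.0, 1.0, -0.001], [1.0, 0.0, 0.001], [0.001, -0.001, -1.0]]
contact_force: [0.2, -1.5, -0.2]
width: 0.0144
grasp_force: 40.0
```

View pics/y1.png

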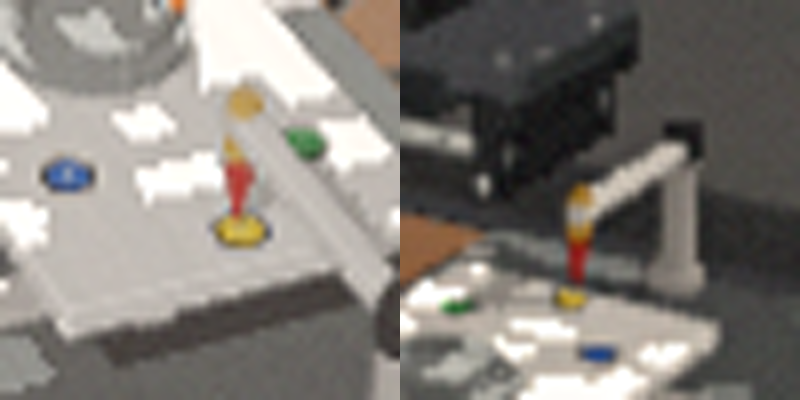

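The yellow mark now sits almost under the red tip: side crop tip (237,217), mark (241,231); scene crop tip (176,284), mark (171,298).

```bash
cat > off.py <<'E'
from h import *
def off(im,o,f,tip,mark):
    g=lambda p:(o[0]+(p[0]+.5)/f-.5,o[1]+(p[1]+.5)/f-.5)
    return (onz(im,g(tip),.0355)-onz(im,g(mark),.03))[:2]*1000
E
python3 - <<'E'
from off import *
print(off(shot("side"),(330,250),8,(237,217),(241,231)), off(shot("scene"),(345,150),8,(176,284),(171,298)))
E
```

```text
[-1.83655178 -0.60982927] [-1.15235342 -1.25856555]
```

```bash
python3 -m creep '[[1,[-0.15,-0.1,0],0],[1,[0,0,0],0],[1,[0,0,0],0],[0,[0,0,0],0],[0,[0,0,0],0],[0,[0,0,0],0],[0,[0,0,0],0]]' 40;  python3 -m creep '[[0,[0,0,3],0],[0,[0,0,5],0],[0,[-0.5,4,5],0],[0,[-0.5,5,0],0],[0,[-0.5,4,0],0],[0,[0,0,0],0],[0,[0,0,0],0]]' 30
python3 - <<'E'
from h import *
w=shot("wrist","tr.png")
E
```

```text
t: 6.55
tool_pos: [0.5181, 0.0203, 0.0646]
tool_rot: [[0.001, 1.0, -0.001], [1.0, -0.001, -0.001], [-0.001, -0.001, -1.0]]
contact_force: [0.8, 0.9, 0.4]
width: 0.0385
grasp_force: 0.0
t: 7.25
tool_pos: [0.5042, 0.1424, 0.1835]
tool_rot: [[-0.002, 1.0, -0.0], [1.0, 0.002, -0.001], [-0.001, -0.0, -1.0]]
contact_force: [0.5, -0.1, 0.0]
width: 0.0856
grasp_force: 0.0
```

View pics/tr.png

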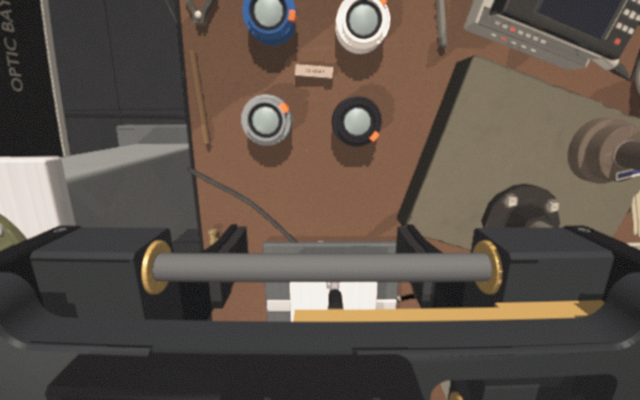

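The view shows all trays: blue (268,12), white (362,22), grey (265,121) with its key to the upper right, and black (357,121) with its key to the lower right. A small steel bar lies between them at (314,71).

```bash
cat > tray.py <<'E'
from h import *
def tray(im,seed,zd=.026,zk=.029,tol=18):
    A=np.ascontiguousarray(np.array(im["pixels"])[:,:,::-1])
    m=np.zeros((402,642),np.uint8)
    cv2.floodFill(A.copy(),m,tuple(seed),0,(tol,)*3,(tol,)*3,4|cv2.FLOODFILL_FIXED_RANGE|cv2.FLOODFILL_MASK_ONLY|(255<<8))
    m=m[1:-1,1:-1]; c=max(cv2.findContours(m,0,1)[0],key=cv2.contourArea)
    (u,v),r=cv2.minEnclosingCircle(c)
    h=cv2.cvtColor(A,cv2.COLOR_BGR2HSV)
    o=cv2.inRange(h,(3,150,120),(18,255,255))
    n,l,st,ce=cv2.connectedComponentsWithStats(o)
    d=[(np.hypot(ce[i][0]-u,ce[i][1]-v),i) for i in range(1,n) if st[i][4]>8]
    i=min(d)[1]; k=ce[i]
    C=onz(im,(u,v),zd);K=onz(im,k,zk)
    e=(K-C)[:2]
    print("disc",round(u,1),round(v,1),"r",round(r,1),"key",k.round(1),st[i][4],"C",C[:2].round(4),"rk mm",round(np.hypot(*e)*1e3,1),"ang",round(np.degrees(np.arctan2(e[1],e[0])),1))
    return C,K
E
python3 - <<'E'
from tray import *
w=shot("wrist"); print(env.sense()["tool_pos"])
for n,s in[("blue",(268,12)),("white",(362,20)),("grey",(265,121)),("black",(357,121))]: print(n,end=" ");tray(w,s)
E
```

```text
[0.50476113 0.14024364 0.18334021]
blue disc 267.0 9.0 r 13.6 key [291.8  14.6] 63 C [0.4498 0.3158] rk mm 26.3 ang -13.9
white disc 361.6 16.4 r 13.6 key [291.8  14.6] 63 C [0.5465 0.3088] rk mm 71.2 ang 179.4
grey disc 264.2 118.1 r 12.3 key [284.1 106.1] 51 C [0.4423 0.207 ] rk mm 25.9 ang 29.2
black disc 356.1 118.9 r 12.4 key [373.6 134.4] 70 C [0.5435 0.2061] rk mm 25.7 ang -40.5
```

```bash
python3 -m creep '[[0.2,[1.9,3.3,0],0.144],[0.2,[2,3.3,0],0.144],[0.2,[0,0,-3],0.144],[0.2,[0,0,-3],0.144],[0.2,[0,0,-3],0.144],[0.2,[0,0,-3],0.144],[0.2,[0,0,-2],0],[0.2,[0,0,0],0]]' 10
python3 - <<'E'
from h import *
print(env.sense()["tool_pos"])
E
```

```text
t: 8.15
tool_pos: [0.5415, 0.2045, 0.04]
tool_rot: [[-0.758, 0.652, -0.007], [0.652, 0.758, -0.003], [0.003, -0.007, -1.0]]
contact_force: [-0.7, 0.1, 1.2]
width: 0.0697
grasp_force: 0.0
[0.54151013 0.20451962 0.03998178]
```

```bash
python3 -m creep '[[0.2,[0,0,-1.9],0],[0.2,[0,0,-1.8],0],[0.2,[0,0,0],0],[1,[0,0,0],0],[1,[0,0,0],0],[1,[0,0,0],0],[1,[0,0,0],0],[1,[0,0,0],0]]' 10; python3 -m creep '[[0.15,[0,0,0],0],[0.15,[0,0,0],0],[0.15,[0,0,0],-0.15],[0.15,[0,0,0],-0.15],[0.15,[0,0,0],-0.15],[0.15,[0,0,0],-0.15],[0.15,[0,0,0],-0.15],[0.15,[0,0,0],-0.15]]' 10;python3 -m creep '[[0.15,[0,0,0],-0.15],[0.15,[0,0,0],-0.15],[0.15,[0,0,0],-0.15],[0.15,[0,0,0],-0.15],[0.15,[0,0,0],-0.07],[0.15,[0,0,0],0],[1,[0,0,0],0],[1,[0,0,0],0]]' 25
```

```text
t: 8.95
tool_pos: [0.5439, 0.208, 0.0071]
tool_rot: [[-0.76, 0.649, 0.001], [0.649, 0.76, 0.0], [-0.0, 0.001, -1.0]]
contact_force: [-0.3, 0.1, 0.0]
width: 0.0374
grasp_force: 0.0
t: 9.75
tool_pos: [0.5436, 0.2079, 0.0066]
tool_rot: [[0.042, 0.999, -0.0], [0.999, -0.042, -0.0], [-0.0, -0.0, -1.0]]
contact_force: [1.0, -0.5, 0.3]
width: 0.0739
grasp_force: 0.0
t: 10.55
tool_pos: [0.5436, 0.2079, 0.0066]
tool_rot: [[0.648, 0.762, 0.0], [0.762, -0.648, -0.0], [-0.0, 0.0, -1.0]]
contact_force: [0.3, 0.3, 0.8]
width: 0.0648
grasp_force: 0.0
```

```bash
python3 -m creep '[[1,[0,0,0],0],[1,[0,0,0],0],[1,[0,0,0],0],[1,[0,0,0],0],[1,[0,0,0],0]]' 25
```

```text
t: 11.05
tool_pos: [0.5437, 0.2078, 0.0066]
tool_rot: [[0.649, 0.761, 0.0], [0.761, -0.649, -0.0], [-0.0, 0.0, -1.0]]
contact_force: [-0.8, -0.3, -0.5]
width: 0.0258
grasp_force: 0.0
```

The grip closed past 56 mm, so the tray isn't there. I'll look.

Run:
```python
from h import *
s=shot("side"); S=np.array(s["pixels"])[:,:,::-1]
w=shot("scene"); W=np.array(w["pixels"])[:,:,::-1]
f=lambda A:cv2.resize(A,None,fx=3,fy=3,interpolation=cv2.INTER_CUBIC)
cv2.imwrite("pics/b1.png",np.hstack([f(S[130:250,230:360]),f(W[190:310,220:350])]))
print(env.sense()["width"])
```

```text
0.01805760640180947
```

View pics/b1.png

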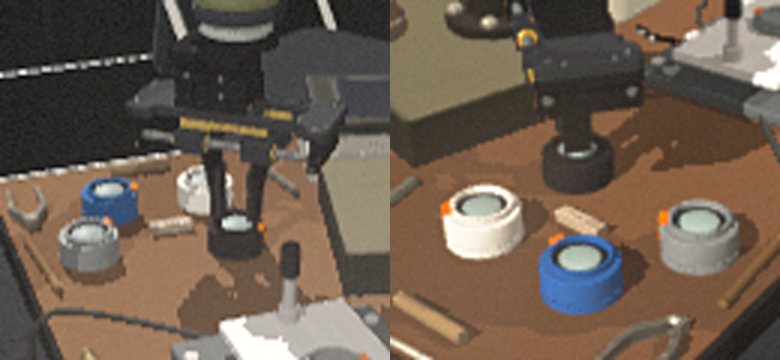

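Run:
```python
from h import *
print(env.sense()["tool_pos"],env.sense()["width"],env.sense()["t"])
for n,o in(("side",(230,130)),("scene",(220,190))):
    im=shot(n)
    for z in(0.0066,.03): print(n,z,((proj(im,[.5437,.2078,z])[0]-o)*3).round())
```

```text
[0.54363429 0.20786108 0.00659294] 0.01805760640180947 11.15
side 0.0066 [235. 240.]
side 0.03 [235. 218.]
scene 0.0066 [184. 167.]
scene 0.03 [183. 142.]
```

Both views agree that the fingertips end at the tray's top while the TCP reads 0.0066, so the usable tips sit about 20 mm above the reported TCP. That also explains the first knob miss. I'll open, re-aim and go lower, watching the force.

```bash
python3 -m creep '[[0.8,[0,0,1.5],0],[0.15,[0,0,0],0],[0.15,[0,0,0],0],[0.15,[0,0,0],0],[0.15,[0,0,0],0],[0.15,[0,0,0],0],[0.15,[0,0,0],0],[0.15,[0,0,0],0]]' 10; python3 -m creep '[[0.15,[0,0,-0.5],0],[0.15,[0,0,-0.5],0],[0.15,[0,0,-0.5],0],[0.15,[0,0,-0.4],0],[0.15,[0,0,-0.4],0],[0.15,[0,0,0],0]]'
python3 - <<'E'
from h import *
s=shot("side"); S=np.array(s["pixels"])[:,:,::-1]
w=shot("scene"); W=np.array(w["pixels"])[:,:,::-1]
f=lambda A:cv2.resize(A,None,fx=3,fy=3,interpolation=cv2.INTER_CUBIC)
cv2.imwrite("pics/b2.png",np.hstack([f(S[130:250,230:360]),f(W[190:310,220:350])]))
E
```

```text
t: 12.05
tool_pos: [0.5436, 0.2078, 0.0215]
tool_rot: [[0.649, 0.761, -0.0], [0.761, -0.649, -0.0], [-0.0, -0.0, -1.0]]
contact_force: [-0.4, 0.3, -0.5]
width: 0.0653
grasp_force: 0.0
t: 12.65
tool_pos: [0.5431, 0.2076, -0.0022]
tool_rot: [[0.649, 0.761, -0.001], [0.761, -0.649, -0.001], [-0.001, -0.001, -1.0]]
contact_force: [-0.1, -0.4, -0.5]
width: 0.0736
grasp_force: 0.0
```

View pics/b2.png

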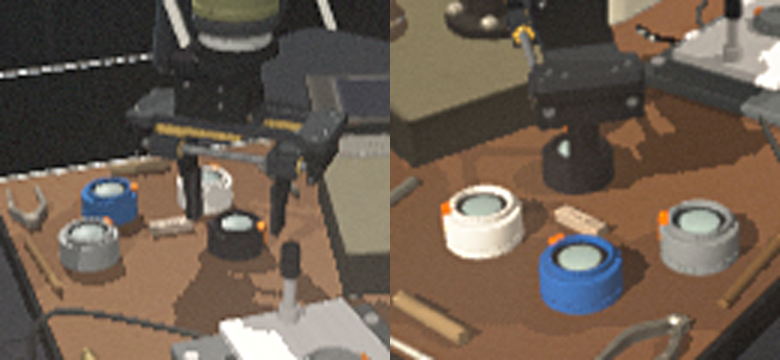

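The fingertips straddle the black tray but are still high, near its top. There is clearance to the steel bar, so I'll go about 12 mm further down.

```bash
python3 -m creep '[[0.2,[0,0,-0.4],0],[0.2,[0,0,-0.4],0],[0.2,[0,0,-0.4],0],[0.2,[0,0,0],0],[1,[0,0,0],0],[1,[0,0,0],0],[1,[0,0,0],0],[1,[0,0,0],0]]' 10;  python3 -m creep '[[1,[0,0,0],0],[1,[0,0,0],0]]'
```

```text
t: 13.55
tool_pos: [0.5439, 0.2079, -0.0132]
tool_rot: [[0.649, 0.761, 0.001], [0.761, -0.649, 0.0], [0.0, 0.0, -1.0]]
contact_force: [0.9, -0.2, 0.3]
width: 0.0557
grasp_force: 10.0
t: 13.75
tool_pos: [0.5439, 0.2079, -0.0132]
tool_rot: [[0.649, 0.761, 0.0], [0.761, -0.649, 0.0], [0.0, 0.0, -1.0]]
contact_force: [-0.1, 1.3, 0.1]
width: 0.0552
grasp_force: 10.0
```

```bash
python3 -m creep '[[0.15,[0,0,0],0],[0.15,[0,0,0],0],[0.15,[0,0,0],0.15],[0.15,[0,0,0],0.15],[0.15,[0,0,0],0.15],[0.15,[0,0,0],0.15],[0.15,[0,0,0],0.15],[0.15,[0,0,0],0.15]]' 10;python3 -m creep '[[0.15,[0,0,0],0.15],[0.15,[0,0,0],0.15],[0.15,[0,0,0],0.15],[0.15,[0,0,0],0.15],[0.15,[0,0,0],0.07],[1,[0,0,0],0],[1,[0,0,0],0],[1,[0,0,0],0]]' 10; python3 -m creep '[[1,[0,0,0],0],[1,[0,0,0],0],[0.15,[0,0,0],0],[0.15,[0,0,0],0],[0.15,[0,0,0],-0.15],[0.15,[0,0,0],-0.15],[0.15,[0,0,0],-0.15],[0.15,[0,0,0],-0.15]]' 10;python3 -m creep '[[0.15,[0,0,0],-0.15],[0.15,[0,0,0],-0.15],[0.15,[0,0,0],-0.15],[0.15,[0,0,0],-0.15],[0.15,[0,0,0],-0.15],[0.15,[0,0,0],-0.15],[0.15,[0,0,0],-0.07],[0.15,[0,0,0],0]]' 10;python3 -m creep '[[1,[0,0,0],0],[1,[0,0,0],0],[1,[0,0,0],0],[1,[0,0,0],0],[1,[0,0,0],0],[1,[0,0,0],0]]' 35
```

```text
t: 14.55
tool_pos: [0.5435, 0.2078, -0.0135]
tool_rot: [[-0.199, 0.98, -0.0], [0.98, 0.199, -0.0], [-0.0, -0.0, -1.0]]
contact_force: [0.8, 0.9, -0.5]
width: 0.0742
grasp_force: 0.0
t: 15.35
tool_pos: [0.5436, 0.2078, -0.0134]
tool_rot: [[-0.76, 0.65, -0.0], [0.65, 0.76, -0.0], [-0.0, -0.0, -1.0]]
contact_force: [1.0, -1.3, -0.2]
width: 0.0576
grasp_force: 0.2
t: 16.15
tool_pos: [0.5437, 0.208, -0.0134]
tool_rot: [[-0.255, 0.967, 0.0], [0.967, 0.255, 0.0], [0.0, 0.0, -1.0]]
contact_force: [0.8, -0.4, -0.1]
width: 0.0741
grasp_force: 0.0
t: 16.95
tool_pos: [0.5437, 0.208, -0.0133]
tool_rot: [[0.649, 0.761, 0.0], [0.761, -0.649, -0.0], [0.0, 0.0, -1.0]]
contact_force: [-0.3, 0.4, -0.4]
width: 0.0737
grasp_force: 0.0
t: 17.55
tool_pos: [0.5437, 0.2078, -0.0134]
tool_rot: [[0.649, 0.761, 0.0], [0.761, -0.649, -0.0], [-0.0, 0.0, -1.0]]
contact_force: [-0.3, -0.4, -0.6]
width: 0.0552
grasp_force: 35.0
```

```bash
python3 -m creep '[[1,[0,0,2],0],[1,[0,0,4],0],[1,[0,0,4],0],[1,[0,0,4],0],[1,[0,-2,4],0.1],[1,[-0.5,-4,1],0.1],[1,[-0.5,-4,0],0.1],[1,[-0.5,-4,0],0.1]]' 40; python3 -m creep '[[1,[-0.5,-4,0],0.1],[1,[-0.5,-4,0],0.1],[1,[0,-4,0],0.1],[1,[0,-4,0],0.007],[1,[0,-4,0],0],[1,[0,0,0],0],[1,[0,0,0],0]]'
python3 - <<'E'
from h import *
w=shot("wrist","st.png")
E
```

```text
t: 18.35
tool_pos: [0.5286, 0.0666, 0.1773]
tool_rot: [[0.297, 0.955, 0.001], [0.955, -0.297, 0.0], [0.001, 0.001, -1.0]]
contact_force: [1.1, -0.1, 0.2]
width: 0.0552
grasp_force: 40.0
t: 19.05
tool_pos: [0.5182, -0.1331, 0.1764]
tool_rot: [[0.002, 1.0, -0.0], [1.0, -0.002, 0.0], [0.0, -0.0, -1.0]]
contact_force: [0.0, 0.9, -0.8]
width: 0.0551
grasp_force: 40.0
```

View pics/st.png

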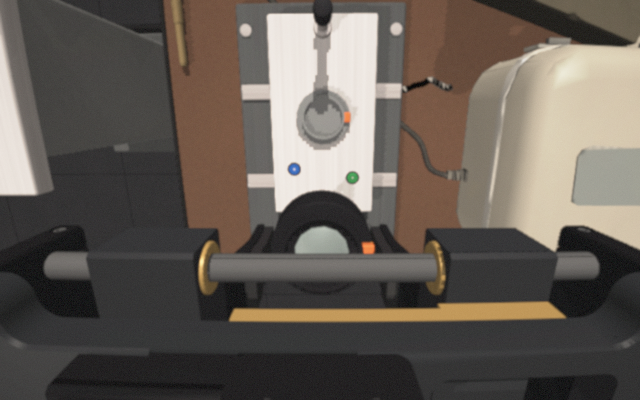

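The seat is at (322,117) with its key at (347,117). The held tray shows its key at (368,247), also toward +x. Now the numbers.

```bash
cat > seat.py <<'E'
from h import *
def blob(im,lo,hi,roi,amin=8):
    A=np.array(im["pixels"])[:,:,::-1]; h=cv2.cvtColor(np.ascontiguousarray(A),cv2.COLOR_BGR2HSV)
    m=cv2.inRange(h,lo,hi); k=np.zeros_like(m); x0,y0,x1,y1=roi; k[y0:y1,x0:x1]=m[y0:y1,x0:x1]
    n,l,st,ce=cv2.connectedComponentsWithStats(k)
    if n<2: return None
    i=1+np.argmax(st[1:,4]); return ce[i],st[i]
E
python3 - <<'E'
from seat import *
w=shot("wrist"); T=np.array(env.sense()["tool_pos"]); print(T)
k=blob(w,(3,150,120),(18,255,255),(300,60,400,160)); print(k); K=onz(w,k[0],.041); print("key",K,"seat",K[:2]-[.0245,0])
b=blob(w,(105,120,60),(130,255,255),(270,120,400,220)); print("blue",onz(w,b[0],.03),b[1])
g=blob(w,(45,100,40),(85,255,255),(270,120,400,220)); print("green",onz(w,g[0],.03),g[1])
k2=blob(w,(3,150,120),(18,255,255),(340,225,420,262)); K2=onz(w,k2[0],T[2]+.025+.017); print("traykey",k2,(K2-T)[:2])
A=np.array(w["pixels"]).astype(np.uint8)
for row in(105,117,130): 
    print(row,[tuple(A[row,c]) for c in range(290,356,3)].__repr__().replace("np.uint8",""))
m=np.zeros((402,642),np.uint8)
cv2.floodFill(A[:,:,::-1].copy(),m,(322,244),0,(25,)*3,(25,)*3,4|cv2.FLOODFILL_FIXED_RANGE|cv2.FLOODFILL_MASK_ONLY|(255<<8))
c=max(cv2.findContours(m[1:-1,1:-1],0,1)[0],key=cv2.contourArea); print("disc",cv2.boundingRect(c))
E
```

```text
[ 0.51869853 -0.13070376  0.17639003]
(array([346.5       , 118.73684211]), array([345, 114,   4,  10,  38], dtype=int32))
key [ 0.54504519 -0.06549592  0.041     ] seat [ 0.52054519 -0.06549592]
blue [ 0.48826419 -0.12123604  0.03      ] [289 165  10  11  69]
green [ 0.55313003 -0.13097584  0.03      ] [347 174  10  10  70]
traykey (array([367.83088235, 247.27941176]), array([362, 242,  13,  12, 136], dtype=int32)) [0.02467456 0.00340533]
105 [((240), (234), (229)), ((239), (234), (228)), ((237), (231), (225)), ((220), (213), (204)), ((160), (156), (150)), ((159), (156), (150)), ((139), (137), (131)), ((101), (96), (96)), ((105), (102), (101)), ((102), (101), (97)), ((104), (101), (98)), ((104), (101), (98)), ((103), (100), (97)), ((115), (112), (109)), ((106), (103), (100)), ((119), (114), (112)), ((148), (145), (141)), ((142), (139), (134)), ((145), (141), (136)), ((214), (201), (193)), ((228), (220), (214)), ((235), (229), (223))]
117 [((240), (234), (228)), ((240), (234), (228)), ((211), (201), (191)), ((156), (153), (147)), ((160), (158), (151)), ((127), (123), (120)), ((148), 
[... 193 characters left out ...]
49)), ((156), (153), (147)), ((147), (144), (140)), ((117), (114), (111)), ((217), (147), (117)), ((241), (139), (77)), ((220), (171), (150)), ((218), (210), (200))]
130 [((239), (234), (229)), ((240), (234), (229)), ((211), (199), (190)), ((154), (149), (145)), ((144), (143), (136)), ((147), (143), (137)), ((132), (131), (126)), ((136), (133), (127)), ((144), (140), (135)), ((154), (153), (147)), ((155), (151), (146)), ((157), (154), (148)), ((158), (155), (149)), ((157), (152), (148)), ((158), (154), (148)), ((156), (153), (147)), ((148), (146), (140)), ((128), (126), (121)), ((155), (150), (146)), ((145), (139), (133)), ((231), (223), (217)), ((235), (228), (222))]
disc (295, 227, 53, 26)
```

Run:
```python
from seat import *
w=shot("wrist");w=shot("wrist"); T=np.array(env.sense()["tool_pos"]); print(T,env.sense()["tool_rot"][0])
k=blob(w,(3,150,120),(18,255,255),(300,60,400,160)); K=onz(w,k[0],.041); print("key",k[0],K,"seat",K[:2]-[.0245,0])
b=blob(w,(105,120,60),(130,255,255),(270,120,400,220)); print("blue",onz(w,b[0],.03))
g=blob(w,(45,100,40),(85,255,255),(270,120,400,220)); print("green",onz(w,g[0],.03))
for dz in(.037,.042): 
  k2=blob(w,(3,150,120),(18,255,255),(340,225,420,262)); K2=onz(w,k2[0],T[2]+dz); print("traykey",(K2-T)[:2])
# shoulder ellipse: non-white in the plate around seat, below-left part edges at several rows
A=cv2.cvtColor(np.array(w["pixels"]),cv2.COLOR_RGB2GRAY).astype(float)
for r in range(104,136,4):
    e=[c for c in range(275,372) if (A[r,c]-190)*(A[r,c+1]-190)<0]; print(r,e, end=" ")
    if len(e)>1: print(onz(w,((e[0]+e[-1])/2+.5,r),.036)[:2], end="")
    print()
s=shot("side"); S=np.array(s["pixels"])[:,:,::-1]
c=shot("scene"); W=np.array(c["pixels"])[:,:,::-1]
f=lambda A:cv2.resize(A,None,fx=12,fy=12,interpolation=cv2.INTER_CUBIC)
cv2.imwrite("pics/y2.png",np.hstack([f(S[262:295,342:375]),f(W[165:198,350:383])]))
```

```text
[ 0.51884606 -0.13039574  0.1764982 ] [-3.74895077e-03  9.99992968e-01 -9.77100803e-05]
key [346.45714286 119.88571429] [ 0.54514743 -0.06555577  0.041     ] seat [ 0.52064743 -0.06555577]
blue [ 0.48851043 -0.12135429  0.03      ]
green [ 0.55312971 -0.13093584  0.03      ]
traykey [0.02553204 0.00191617]
traykey [0.0246946  0.00422858]
104 [300, 344] [ 0.52037144 -0.04972612]
108 [298, 346] [ 0.52038963 -0.05373242]
112 [297, 348] [ 0.52092856 -0.0577597 ]
116 [296, 350] [ 0.52147081 -0.06181032]
120 [295, 349] [ 0.52044491 -0.06589077]
124 [349] 
128 [295, 349] [ 0.52048239 -0.07411646]
132 [297, 348] [ 0.5210301  -0.07826453]
```

View pics/y2.png

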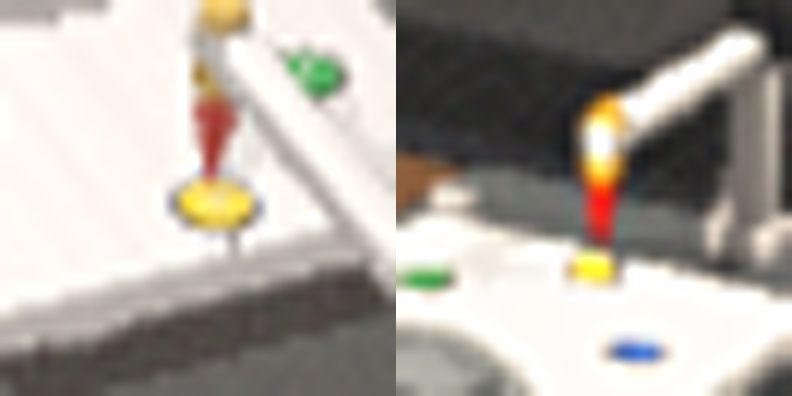

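Side crop: tip (210,184), mark (215,203). Scene crop: tip (205,243), mark (197,268).

Run:
```python
from off import *
print(off(shot("side"),(342,262),12,(210,184),(215,203)), off(shot("scene"),(350,165),12,(205,243),(197,268)))
```

```text
[-1.92348671 -1.16836613] [-0.01456773 -3.59625519]
```

The load mark is within about 2 mm of the pointer, which is good enough given the 12 mm dot. Next I'll place the first tray at (0.520, -0.0655).

```bash
python3 -m creep '[[1,[0.14,3.2,0],0],[1,[0,3.3,0],0],[1,[0,0,-3],0],[1,[0,0,-4],0],[1,[0,0,-4],0],[1,[0,0,-2.4],0],[1,[0,0,0],0],[1,[0,0,0],0]]' 40; python3 -m creep '[[1,[0,0,0],0],[1,[0,0,-0.3],0],[1,[0,0,-0.3],0],[1,[0,0,-0.3],0],[1,[0,0,-0.2],0],[1,[0,0,0],0]]'
```

```text
t: 20.25
tool_pos: [0.5204, -0.067, 0.0431]
tool_rot: [[-0.001, 1.0, 0.0], [1.0, 0.001, -0.0], [-0.0, 0.0, -1.0]]
contact_force: [0.0, 0.2, 0.9]
width: 0.0551
grasp_force: 40.0
t: 20.85
tool_pos: [0.5197, -0.0671, 0.0312]
tool_rot: [[-0.001, 1.0, -0.001], [1.0, 0.001, 0.0], [0.0, -0.001, -1.0]]
contact_force: [0.6, -0.6, -0.2]
width: 0.0551
grasp_force: 40.0
```

```bash
python3 -m creep '[[1,[0.03,0.1,0],0],[1,[0,0,-0.2],0],[1,[0,0,-0.2],0],[1,[0,0,0],0],[1,[0,0,0],0]]' 40; python3 -m creep '[[1,[0,0,-0.2],0],[1,[0,0,-0.2],0],[1,[0,0,0],0]]'; python3 -m creep '[[1,[0,0,-0.15],0],[1,[0,0,-0.1],0],[1,[0,0,0],0]]'
```

```text
t: 21.35
tool_pos: [0.5203, -0.0662, 0.0275]
tool_rot: [[-0.001, 1.0, -0.0], [1.0, 0.001, -0.0], [-0.0, -0.0, -1.0]]
contact_force: [0.3, -0.4, -1.0]
width: 0.055
grasp_force: 40.0
t: 21.65
tool_pos: [0.5226, -0.0662, 0.0264]
tool_rot: [[-0.001, 1.0, 0.004], [1.0, 0.001, 0.0], [0.0, 0.004, -1.0]]
contact_force: [-1.5, 0.1, 13.0]
width: 0.0552
grasp_force: 40.0
t: 21.95
tool_pos: [0.5248, -0.0662, 0.0263]
tool_rot: [[-0.001, 1.0, 0.008], [1.0, 0.001, -0.0], [-0.0, 0.008, -1.0]]
contact_force: [-1.7, 1.3, 23.4]
width: 0.0546
grasp_force: 40.0
```

```bash
python3 - <<'E'
from h import *
s=env.sense();print(s["tool_pos"],np.round(s["contact_force"],2),np.round(s["moment"],3),s["width"])
E
python3 -m creep '[[1,[0,0,0.3],0],[1,[0,0,0.3],0],[1,[0,0,0.2],0],[1,[0,0,0],0],[1,[0,0,0],0]]'
python3 - <<'E'
from h import *
s=env.sense();print(s["tool_pos"],np.round(s["contact_force"],2),np.round(s["moment"],3),s["width"])
E
```

```text
[ 0.52481949 -0.06620832  0.02629579] [-1.69  1.35 23.4 ] [ 0.198  1.02  -0.023] 0.05461230279348389
t: 22.45
tool_pos: [0.5209, -0.0657, 0.0291]
tool_rot: [[-0.001, 1.0, 0.001], [1.0, 0.001, 0.0], [0.0, 0.001, -1.0]]
contact_force: [2.6, 2.2, 1.2]
width: 0.0549
grasp_force: 40.0
[ 0.52086732 -0.06571802  0.02911718] [2.64 2.25 1.2 ] [ 0.384 -0.613  0.037] 0.05487794787174139
```

```bash
python3 -m creep '[[1,[-0.25,0,0.2],0],[1,[0,0,0],0],[1,[0,0,0],0],[1,[0,0,0],0]]'
python3 - <<'E'
from h import *
s=env.sense();print(s["tool_pos"],np.round(s["contact_force"],2),np.round(s["moment"],3),s["width"])
E
python3 -m creep '[[1,[0,0,-0.2],0],[1,[0,0,-0.2],0],[1,[0,0,-0.2],0],[1,[0,0,0],0],[1,[0,0,0],0]]';python3 - <<'E'
from h import *
s=env.sense();print(s["tool_pos"],np.round(s["contact_force"],2),np.round(s["moment"],3),s["width"])
E
```

```text
t: 22.85
tool_pos: [0.5171, -0.0665, 0.0312]
tool_rot: [[-0.001, 1.0, -0.001], [1.0, 0.001, -0.0], [-0.0, -0.001, -1.0]]
contact_force: [-1.5, 0.3, 4.4]
width: 0.0552
grasp_force: 40.0
[ 0.51709451 -0.06649434  0.03119083] [-1.48  0.29  4.4 ] [0.062 0.237 0.017] 0.055172943302128304
t: 23.35
tool_pos: [0.5225, -0.067, 0.0298]
tool_rot: [[-0.001, 1.0, 0.009], [1.0, 0.001, -0.001], [-0.001, 0.009, -1.0]]
contact_force: [-2.5, 0.5, 22.1]
width: 0.0551
grasp_force: 40.1
[ 0.5225268  -0.06699813  0.02978694] [-2.48  0.55 22.13] [ 0.061 -0.     0.087] 0.05507794632781233
```

Contact is now 3–4 mm higher than before, so the tray may have tilted or slipped in the grip. I'll ease off, let go, back up and look.

```bash
python3 -m creep '[[1,[-0.2,0,0.3],0],[1,[0,0,0],0],[0.2,[0,0,0],0],[0.2,[0,0,0],0],[0.2,[0,0,0],0],[0.2,[0,0,3],0],[0.2,[0,-2,4],0],[0.2,[0,-4,3],0]]'; python3 -m creep '[[0.2,[0,-1.5,3],0],[0.2,[0,0,0],0],[0.2,[0,0,0],0],[0.2,[0,0,0],0]]'
python3 - <<'E'
from h import *
from seat import *
w=shot("wrist","q_w.png");s=shot("side","q_s.png");c=shot("scene","q_c.png")
W,S,C=[cv2.imread("pics/q_%s.png"%x) for x in "wsc"]
f=lambda A,k:cv2.resize(A,None,fx=k,fy=k,interpolation=cv2.INTER_CUBIC)
a=f(W[60:260,230:430],2); b=f(S[215:285,320:400],5); d=f(C[140:210,310:390],5)
o=np.zeros((600,800,3),np.uint8); o[:350,:400]=b;o[:350,400:]=d; o[350:600,:400]=a[0:250]
cv2.imwrite("pics/q.png",o)
k=blob(w,(3,150,120),(18,255,255),(300,60,400,160)); print(k)
T=np.array(env.sense()["tool_pos"]);print(T)
E
```

```text
t: 24.15
tool_pos: [0.5161, -0.1231, 0.1291]
tool_rot: [[-0.008, 1.0, -0.0], [1.0, 0.008, 0.002], [0.002, -0.0, -1.0]]
contact_force: [1.4, 0.2, -0.1]
width: 0.0695
grasp_force: 0.0
t: 24.55
tool_pos: [0.5147, -0.1398, 0.1562]
tool_rot: [[-0.002, 1.0, -0.003], [1.0, 0.002, 0.001], [0.001, -0.003, -1.0]]
contact_force: [-0.1, 0.0, -0.8]
width: 0.0697
grasp_force: 0.0
(array([351.72988506, 112.47701149]), array([345, 106,  17,  15, 174], dtype=int32))
[ 0.51501885 -0.13990641  0.15653448]
```

View pics/q.png

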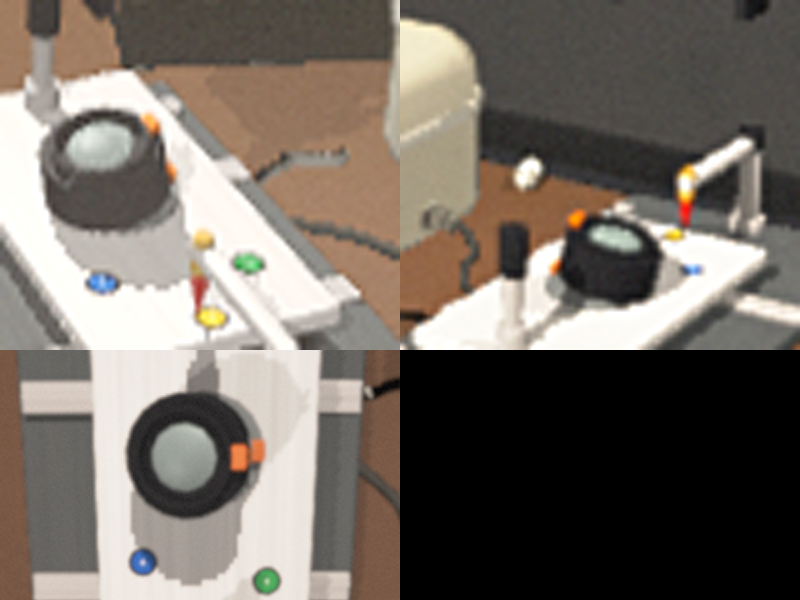

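The tray sits tilted and displaced to -x of the seat (tray key at (349,113), seat key showing beyond it at (359,110)). The carrier still looks to be at the load mark. I'll measure the marks and the tray.

Run:
```python
from tray import *
from seat import *
w=shot("wrist"); print(env.sense()["tool_pos"])
b=blob(w,(105,120,60),(130,255,255),(270,120,400,220)); B=onz(w,b[0],.03);print("blue",b[0],B)
g=blob(w,(45,100,40),(85,255,255),(270,120,400,220)); print("green",onz(w,g[0],.03))
print("seat from blue",B[:2]+[.0321,.0558])
print("seatkey",onz(w,(359,110.5),.041))
tray(w,(322,113),.066,.07)
```

```text
[ 0.51521171 -0.14015377  0.15683887]
blue [300.53012048 165.3373494 ] [ 0.49364585 -0.12114063  0.03      ]
green [ 0.55827679 -0.13083603  0.03      ]
seat from blue [ 0.52574585 -0.06534063]
seatkey [ 0.55138607 -0.06581699  0.041     ]
disc 321.0 111.8 r 15.4 key [351.6 111.8] 177 C [ 0.5149 -0.0673] rk mm 26.7 ang 0.2
```

The carrier was pushed 5 mm in +x. I'll grip the knob again, using its grip positions as an exact tool-frame reference for the seat, and restore the load position.

```bash
python3 -m creep '[[0.4,[0.3,4,0],0],[0.4,[0.3,4,0],0],[0.4,[0.3,4,0],0],[0.4,[0,4,0],0],[0.4,[0,0,-4],0],[0.4,[0,0,-4],0],[0.4,[0,0,-2],0],[0.4,[0,0,0],0]]' 20; python3 -m creep '[[0.6,[0,0,0],0],[1,[0,0,0],0],[1,[0,0,0],0],[1,[0,0,0],0],[1,[0,0,0],0],[1,[0,0,0],0],[1,[0,0,0],0],[1,[0,0,0],0]]' 20
```

```text
t: 25.55
tool_pos: [0.5213, 0.0191, 0.0543]
tool_rot: [[-0.002, 1.0, -0.008], [1.0, 0.002, -0.001], [-0.001, -0.008, -1.0]]
contact_force: [-0.7, 0.6, -0.7]
width: 0.0523
grasp_force: 0.0
t: 26.35
tool_pos: [0.5249, 0.0189, 0.0586]
tool_rot: [[-0.001, 1.0, 0.0], [1.0, 0.001, 0.0], [0.0, 0.0, -1.0]]
contact_force: [-2.6, -0.1, 3.7]
width: 0.015
grasp_force: 20.0
```

```bash
python3 -m creep '[[1,[-0.2,0,0],0],[1,[-0.2,0,0],0],[1,[-0.25,0,0],0],[1,[0,0,0],0],[1,[0,0,0],0],[1,[0,0,0],0],[1,[0,0,0],0]]' 40;python3 -m creep '[[0.7,[0,0,0],0],[0.55,[0,0,0],0],[0.55,[0,0,0],0],[0.55,[0,0,2],0.15],[0.55,[0,0,2],0.15],[0.55,[0,0,0],0.15],[0.55,[0,0,0],0.15],[0.55,[0,0,0],0.15]]' 40;python3 -m creep '[[0.55,[0,0,0],0.15],[0.55,[0,0,0],0.15],[0.55,[0,0,0],0.15],[0.55,[0,0,0],0.15],[0.55,[0,0,0],0.15],[0.55,[0,0,0],0.07],[0.55,[0,0,-2],0],[0.55,[0,0,-2],0]]' ;python3 -m creep '[[0.55,[0,0,0],0],[0.55,[0,0,0],0],[1,[0,0,0],0],[1,[0,0,0],0],[1,[0,0,0],0],[1,[0,0,0],0],[1,[0,0,0],0],[1,[0,0,0],0]]' 8
```

```text
t: 27.05
tool_pos: [0.5187, 0.0189, 0.0585]
tool_rot: [[-0.001, 1.0, 0.001], [1.0, 0.001, 0.0], [0.0, 0.001, -1.0]]
contact_force: [2.8, 0.5, 5.3]
width: 0.0148
grasp_force: 40.0
t: 27.85
tool_pos: [0.5175, 0.0189, 0.0975]
tool_rot: [[-0.687, 0.727, -0.002], [0.727, 0.687, -0.0], [0.001, -0.001, -1.0]]
contact_force: [-0.3, -1.0, -1.1]
width: 0.0391
grasp_force: 0.0
t: 28.65
tool_pos: [0.5181, 0.0189, 0.0575]
tool_rot: [[-1.0, -0.0, -0.0], [-0.0, 1.0, 0.0], [0.0, 0.0, -1.0]]
contact_force: [-0.1, 0.7, 0.8]
width: 0.0394
grasp_force: 0.0
t: 29.45
tool_pos: [0.5188, 0.0192, 0.0586]
tool_rot: [[-1.0, -0.0, 0.001], [-0.0, 1.0, 0.0], [-0.001, 0.0, -1.0]]
contact_force: [-0.1, 0.7, 2.7]
width: 0.0153
grasp_force: 8.0
```

Knob grip gives seat ≈ (0.5187, -0.0658) in tool coordinates. It also looks as though the tray had in fact gone home at tool z≈0.0264 (plate a little higher than I estimated) and my lift pulled it off. I'll back off and re-measure the tray.

```bash
python3 -m creep '[[0.6,[0,0,0],0],[0.55,[0,0,0],0],[0.55,[0,0,3],0],[0.4,[0,0,5],-0.15],[0.2,[0,-3,2],-0.15],[0.2,[0,-4,0],-0.15],[0.2,[0,-4,0],-0.15],[0.2,[0,-4.5,0],-0.15]]' 20; python3 -m creep '[[0.2,[0,0,0],-0.15],[0.2,[0,0,0],-0.15],[0.2,[0,0,0],-0.15],[0.2,[0,0,0],-0.15],[0.2,[0,0,0],-0.15],[0.2,[0,0,0],-0.07],[0.2,[0,0,0],0],[0.2,[0,0,0],0]]'
cat > m.py <<'E'
from tray import *
from seat import *
import sys
def seatpos(w):
    b=blob(w,(105,120,60),(130,255,255),(230,110,420,222)); B=onz(w,b[0],.032)
    g=blob(w,(45,100,40),(85,255,255),(230,110,420,222)); G=onz(w,g[0],.032)
    print("blue",B[:2].round(4),"green",G[:2].round(4),"seat",((B+G)[:2]/2+[-.0003,.0604]).round(4))
E
python3 - <<'E'
from m import *
w=shot("wrist");w=shot("wrist","r_w.png"); print(env.sense()["tool_pos"])
seatpos(w)
k=blob(w,(3,150,120),(18,255,255),(300,60,400,160)); print(k)
A=np.array(w["pixels"]);print([(u,v,A[v,u].tolist()) for u,v in((315,111),(310,111),(321,111))])
s=shot("side");c=shot("scene")
for im,r in((s,(320,215,400,285)),(c,(310,140,390,210))): print(blob(im,(3,150,120),(16,255,255),r))
E
```

```text
t: 30.25
tool_pos: [0.5182, -0.137, 0.1582]
tool_rot: [[-0.729, 0.685, 0.0], [0.685, 0.729, 0.0], [-0.0, 0.0, -1.0]]
contact_force: [0.2, -0.0, -0.8]
width: 0.067
grasp_force: 0.0
t: 31.05
tool_pos: [0.5181, -0.1362, 0.1578]
tool_rot: [[-0.003, 1.0, -0.0], [1.0, 0.003, -0.0], [-0.0, -0.0, -1.0]]
contact_force: [-0.1, 0.7, 0.2]
width: 0.0697
grasp_force: 0.0
[ 0.51822012 -0.13621634  0.15794956]
blue [ 0.4882 -0.1213] green [ 0.5525 -0.1312] seat [ 0.52   -0.0658]
(array([338.30952381, 117.61904762]), array([334, 111,  10,  14, 126], dtype=int32))
[(315, 111, [164, 170, 161]), (310, 111, [163, 167, 158]), (321, 111, [168, 174, 165])]
(array([347.25, 240.  ]), array([346, 239,   3,   3,   4], dtype=int32))
(array([346.9, 183.4]), array([345, 182,   5,   4,  10], dtype=int32))
```

Run:
```python
from m import *
w=shot("wrist")
tray(w,(310,115),.066,.07)
h=cv2.cvtColor(np.ascontiguousarray(np.array(w["pixels"])[:,:,::-1]),cv2.COLOR_BGR2HSV)
n,l,st,ce=cv2.connectedComponentsWithStats(cv2.inRange(h,(3,150,120),(18,255,255))[60:200])
print(st[1:],ce[1:])
```

```text
disc 311.1 116.8 r 15.1 key [338.3 117.8] 123 C [ 0.5097 -0.0679] rk mm 24.1 ang -1.8
[[334  51  10  14 123]
 [346  50   5  10  46]] [[338.30894309  57.77235772]
 [348.          54.5       ]]
```

```bash
python3 -m creep '[[0.2,[-0.4,3.4,0],0],[0.2,[-0.5,3.4,0],0],[0.2,[0,0,-4],0],[0.2,[0,0,-4],0],[0.2,[0,0,-4],0],[0.2,[0,0,-0.6],0],[0.2,[0,0,0],0],[0.2,[0,0,0],0]]' 20; python3 -m creep '[[0.5,[0,0,0],0],[1,[0,0,0],0],[1,[0,0,0],0],[1,[0,0,0],0],[1,[0,0,0],0],[1,[0,0,1],0],[1,[0,0,1],0],[1,[0,0,0],0]]'
python3 - <<'E'
from m import *
s=env.sense();print(s["tool_pos"],s["contact_force"])
E
```

```text
t: 32.1
tool_pos: [0.5111, -0.0684, 0.0341]
tool_rot: [[-0.001, 1.0, 0.003], [1.0, 0.001, -0.0], [-0.0, 0.003, -1.0]]
contact_force: [0.4, 1.2, 0.6]
width: 0.0694
grasp_force: 0.0
t: 32.9
tool_pos: [0.5106, -0.0683, 0.0539]
tool_rot: [[-0.001, 1.0, 0.003], [1.0, 0.001, -0.0], [-0.0, 0.003, -1.0]]
contact_force: [0.2, -0.1, 0.5]
width: 0.025
grasp_force: 0.0
[ 0.51059337 -0.06828671  0.05385017] [ 0.1954713  -0.05109202  0.54609922]
```

```bash
python3 -m creep '[[0.15,[-0.1,0.05,0],0],[0.15,[0,0,0],0],[0.15,[0,0,0],0],[0.15,[0,0,0],0],[0.15,[0,0,0],0],[0.15,[0,0,0],0],[0.15,[0,0,0],0],[0.15,[0,0,0],0]]'; python3 -m creep '[[0.15,[0,0,-1.2],0],[0.15,[0,0,-1],0],[0.15,[0,0,-0.6],0],[0.15,[0,0,-0.6],0],[0.15,[0,0,0],0]]';python3 -m creep '[[1,[0,0,0],0],[1,[0,0,0],0],[1,[0,0,0],0],[1,[0,0,0],0],[1,[0,0,0],0],[1,[0,0,0],0]]' 15
```

```text
t: 33.7
tool_pos: [0.5083, -0.0676, 0.0521]
tool_rot: [[-0.001, 1.0, 0.0], [1.0, 0.001, -0.0], [-0.0, 0.0, -1.0]]
contact_force: [-0.4, -0.2, -0.1]
width: 0.0727
grasp_force: 0.0
t: 34.2
tool_pos: [0.5101, -0.0676, 0.0192]
tool_rot: [[-0.001, 1.0, 0.003], [1.0, 0.001, 0.0], [0.0, 0.003, -1.0]]
contact_force: [-0.2, 0.3, 7.0]
width: 0.0741
grasp_force: 3.1
t: 34.8
tool_pos: [0.5102, -0.0678, 0.0193]
tool_rot: [[-0.001, 1.0, 0.004], [1.0, 0.001, -0.0], [-0.0, 0.004, -1.0]]
contact_force: [3.2, -0.7, 7.4]
width: 0.0573
grasp_force: 15.3
```

```bash
python3 -m creep '[[1,[0,0,0.5],0],[1,[0,0,1],0],[1,[0,0,1.5],0],[1,[0,0,1.5],0],[1,[0,0,0],0],[1,[0,0,0],0]]' 40
python3 - <<'E'
from m import *
w=shot("wrist"); s=env.sense(); T=np.array(s["tool_pos"]); print(T,s["contact_force"],s["width"])
h=cv2.cvtColor(np.ascontiguousarray(np.array(w["pixels"])[:,:,::-1]),cv2.COLOR_BGR2HSV)
n,l,st,ce=cv2.connectedComponentsWithStats(cv2.inRange(h,(3,150,120),(18,255,255))[:300])
print(st[1:][st[1:,4]>15])
E
```

```text
t: 35.4
tool_pos: [0.5078, -0.0676, 0.0628]
tool_rot: [[-0.001, 1.0, -0.001], [1.0, 0.001, -0.0], [-0.0, -0.001, -1.0]]
contact_force: [0.2, 0.3, -1.8]
width: 0.0561
grasp_force: 41.1
[ 0.50740756 -0.067577    0.06230548] [-0.19702473 -0.90497524 -1.20172191] 0.05622219944994289
[[371 207   7  14  91]]
```

```bash
python3 -m creep '[[1,[0.6,0.1,0],0],[1,[0.57,0.1,0],0.03],[1,[0,0,0],0],[1,[0,0,-1],0],[1,[0,0,-1],0],[1,[0,0,-0.7],0],[1,[0,0,0],0],[1,[0,0,0],0]]' 40
python3 - <<'E'
from m import *
s=env.sense(); print(s["tool_pos"],s["contact_force"],s["width"])
E
```

```text
t: 36.25
tool_pos: [0.5197, -0.0657, 0.0357]
tool_rot: [[-0.031, 1.0, -0.001], [1.0, 0.031, -0.0], [-0.0, -0.001, -1.0]]
contact_force: [0.6, 0.8, -0.1]
width: 0.0559
grasp_force: 41.1
[ 0.51974004 -0.06566907  0.03573122] [ 0.64568602  0.76835381 -0.11477482] 0.055870884663492236
```

```bash
for i in 1; do python3 -m creep '[[1,[0,0,-0.3],0],[1,[0,0,0],0],[1,[0,0,0],0]]'; done; python3 -m creep '[[1,[0,0,-0.3],0],[1,[0,0,0],0],[1,[0,0,0],0]]'; python3 -m creep '[[1,[0,0,-0.2],0],[1,[0,0,0],0],[1,[0,0,0],0]]'; python3 -m creep '[[1,[0,0,-0.2],0],[1,[0,0,0],0],[1,[0,0,0],0]]'
```

```text
t: 36.55
tool_pos: [0.5202, -0.0656, 0.0333]
tool_rot: [[-0.031, 1.0, 0.0], [1.0, 0.031, -0.0], [-0.0, 0.0, -1.0]]
contact_force: [-0.4, -0.6, -0.6]
width: 0.0558
grasp_force: 41.1
t: 36.85
tool_pos: [0.5199, -0.0656, 0.03]
tool_rot: [[-0.031, 1.0, -0.0], [1.0, 0.031, -0.0], [-0.0, -0.0, -1.0]]
contact_force: [-0.1, -0.3, -0.3]
width: 0.056
grasp_force: 41.1
t: 37.15
tool_pos: [0.52, -0.0656, 0.028]
tool_rot: [[-0.031, 1.0, -0.0], [1.0, 0.031, -0.0], [-0.0, -0.0, -1.0]]
contact_force: [0.7, -0.2, -0.6]
width: 0.0556
grasp_force: 41.1
t: 37.45
tool_pos: [0.5199, -0.0657, 0.026]
tool_rot: [[-0.031, 1.0, -0.0], [1.0, 0.031, -0.0], [-0.0, -0.0, -1.0]]
contact_force: [-0.5, 0.3, -0.9]
width: 0.0557
grasp_force: 41.1
```

```bash
python3 -m creep '[[1,[0,0,-0.15],0],[1,[0,0,0],0],[1,[0,0,0],0]]'; python3 -m creep '[[1,[0,0,-0.15],0],[1,[0,0,0],0],[1,[0,0,0],0]]'; python3 -m creep '[[1,[0,0,-0.15],0],[1,[0,0,0],0],[1,[0,0,0],0]]'; python3 -m creep '[[1,[0,0,-0.15],0],[1,[0,0,0],0],[1,[0,0,0],0]]'
```

```text
t: 37.75
tool_pos: [0.5196, -0.0657, 0.0243]
tool_rot: [[-0.031, 1.0, -0.001], [1.0, 0.031, -0.0], [-0.0, -0.001, -1.0]]
contact_force: [-1.0, 0.2, -0.0]
width: 0.0558
grasp_force: 41.1
t: 38.05
tool_pos: [0.5197, -0.0656, 0.023]
tool_rot: [[-0.031, 1.0, -0.001], [1.0, 0.031, 0.0], [0.0, -0.001, -1.0]]
contact_force: [-2.7, 0.5, 1.6]
width: 0.0558
grasp_force: 41.1
t: 38.35
tool_pos: [0.5212, -0.0656, 0.0229]
tool_rot: [[-0.031, 1.0, 0.002], [1.0, 0.031, -0.0], [-0.0, 0.002, -1.0]]
contact_force: [-3.7, -0.1, 6.9]
width: 0.056
grasp_force: 41.2
t: 38.65
tool_pos: [0.5226, -0.0656, 0.0227]
tool_rot: [[-0.031, 1.0, 0.005], [1.0, 0.031, -0.0], [-0.0, 0.005, -1.0]]
contact_force: [-2.9, 0.3, 12.5]
width: 0.0561
grasp_force: 41.2
```

```bash
python3 -m creep '[[1,[0,0,0.35],0],[1,[0,0,0],0],[0.15,[0,0,0],0],[0.15,[0,0,0],0],[0.15,[0,0,0],0],[0.15,[0,0,3],0],[0.15,[0,-2,5],-0.03],[0.15,[0,-4,4],0]]' ; python3 -m creep '[[0.15,[0,-1,0],0],[0.15,[0,0,0],0],[0.15,[0,0,0],0],[0.15,[0,0,0],0]]'
cat >> m.py <<'E'
def look(top=.07,k=0):
    """all orange blobs in the three views near the stack"""
    w=shot("wrist");w=shot("wrist");s=shot("side");c=shot("scene");T=env.sense()["tool_pos"];print("T",np.round(T,4))
    seatpos(w)
    for n,im,r in(("wrist",w,(280,60,420,200)),("side",s,(310,200,400,270)),("scene",c,(310,120,390,205))):
        A=np.ascontiguousarray(np.array(im["pixels"])[:,:,::-1]);h=cv2.cvtColor(A,cv2.COLOR_BGR2HSV)
        m=cv2.inRange(h,(3,140,110),(17,255,255));x0,y0,x1,y1=r
        nn,l,st,ce=cv2.connectedComponentsWithStats(m[y0:y1,x0:x1])
        for i in range(1,nn):
            if st[i,4]>3: print(n,(ce[i]+[x0,y0]).round(1),st[i,2:])
    return w,s,c
E
python3 - <<'E'
from m import *
w,s,c=look()
for z in(.065,.069,.073): print(z,proj(w,[.545,-.0658,z]).round(1),proj(s,[.545,-.0658,z]).round(1),proj(c,[.545,-.0658,z]).round(1))
E
```

```text
t: 39.45
tool_pos: [0.521, -0.117, 0.1373]
tool_rot: [[-0.006, 1.0, 0.001], [1.0, 0.006, 0.001], [0.001, 0.001, -1.0]]
contact_force: [2.5, -0.8, 0.7]
width: 0.0737
grasp_force: 0.0
t: 39.85
tool_pos: [0.5191, -0.1277, 0.1337]
tool_rot: [[-0.003, 1.0, -0.003], [1.0, 0.003, 0.001], [0.001, -0.003, -1.0]]
contact_force: [0.8, -0.1, 0.1]
width: 0.0739
grasp_force: 0.0
T [ 0.5197 -0.1286  0.1346]
blue [ 0.4927 -0.1215] green [ 0.557  -0.1311] seat [ 0.5245 -0.0659]
wrist [353.9 124.1] [ 7 15 96]
side [352.3 240.5] [3 4 6]
scene [326.6 176.4] [2 4 5]
scene [330.2 175.8] [3 2 4]
scene [335.4 178.7] [12  5 23]
scene [341.8 178.8] [2 4 5]
scene [348.  180.3] [ 8  6 21]
scene [366.5 179.3] [4 3 6]
scene [334.2 182.2] [3 3 6]
scene [341.7 185.2] [ 4  5 11]
scene [326.9 194.7] [5 4 9]
scene [317.2 200. ] [6 5 8]
0.065 [[352.3 125.2]] [[351.8 241.7]] [[342.9 185.4]]
0.069 [[352.8 125.4]] [[351.9 240.1]] [[342.9 184.1]]
0.073 [[353.3 125.6]] [[352.  238.6]] [[342.9 182.8]]
```

Run:
```python
from m import *
w=shot("wrist")
u=proj(w,[.5245,-.0659,.064])[0].astype(int);print(u)
tray(w,tuple(int(x) for x in u),.064,.069,tol=25)
s=shot("side");c=shot("scene")
def disc(im,seed,tol=25):
    A=np.ascontiguousarray(np.array(im["pixels"])[:,:,::-1]);m=np.zeros((402,642),np.uint8)
    cv2.floodFill(A,m,seed,0,(tol,)*3,(tol,)*3,4|cv2.FLOODFILL_FIXED_RANGE|cv2.FLOODFILL_MASK_ONLY|(255<<8))
    k=max(cv2.findContours(m[1:-1,1:-1],0,1)[0],key=cv2.contourArea);return cv2.fitEllipse(k)
for n,im in(("w",w),("s",s),("c",c)):
    p=proj(im,[.5245,-.0659,.064])[0]; 
    try: print(n,p.round(1),disc(im,tuple(int(round(x)) for x in p)))
    except Exception as e: print(n,p,e)
# expected ellipse for level disc r=? using side
for n,im in(("s",s),("c",c),("w",w)):
    a=np.linspace(0,6.28,40);P=np.c_[.5245+.0155*np.cos(a),-.0659+.0155*np.sin(a),0*a+.064]
    print(n,cv2.fitEllipse(proj(im,P).astype(np.float32)))
```

```text
[326 124]
disc 323.3 123.5 r 17.0 key [352.9 122.9] 95 C [ 0.5218 -0.0654] rk mm 24.0 ang 1.8
w [326.6 124.1] ((323.3643493652344, 124.030029296875), (31.975830078125, 33.15422821044922), 76.86489868164062)
s [343.5 243.9] ((341.7894592285156, 242.5940704345703), (5.37652063369751, 13.190671920776367), 90.31379699707031)
c [349.2 187.3] ((348.9658508300781, 187.1357879638672), (2.0951383113861084, 9.675125122070312), 93.68167877197266)
s ((343.4567565917969, 243.91506958007812), (7.714866638183594, 14.100200653076172), 93.2184066772461)
c ((349.1962585449219, 187.36595153808594), (4.379498481750488, 11.24543571472168), 91.47734832763672)
w ((326.5939025878906, 123.8590087890625), (37.47819519042969, 38.317893981933594), 4.8138861656188965)
```

Run:
```python
from m import *
s=shot("side");c=shot("scene")
for n,im,cols,r0 in(("side",s,(334,338,342,346,350),240),("scene",c,(341,345,349,353,357),184)):
    A=cv2.cvtColor(np.array(im["pixels"]),cv2.COLOR_RGB2GRAY)
    for u in cols: print(n,u,A[r0:r0+30,u].tolist())
    d=np.array([-.32,-.82]) if n=="side" else np.array([-.53,.74]); d/=np.hypot(*d); e=np.array([-d[1],d[0]])
    for lab,x in(("C",.5225),):
        for t in(-.8,0,.8):
            q=np.array([x,-.0656])+.028*(np.sqrt(1-t*t)*d+t*e)
            print(lab,t,[(z,proj(im,[*q,z])[0].round(1).tolist()) for z in(.030,.034,.036,.040,.064)])
```

```text
side 334 [70, 67, 70, 80, 89, 81, 71, 80, 94, 85, 79, 76, 77, 85, 81, 81, 77, 80, 96, 149, 181, 187, 182, 246, 255, 255, 254, 254, 254, 254]
side 338 [187, 213, 223, 233, 228, 200, 134, 75, 79, 79, 77, 85, 82, 79, 81, 77, 82, 81, 79, 98, 126, 162, 184, 189, 188, 187, 184, 183, 248, 226]
side 342 [181, 197, 194, 191, 189, 184, 158, 107, 77, 75, 80, 82, 77, 80, 78, 84, 78, 81, 77, 78, 121, 145, 180, 191, 188, 187, 186, 187, 187, 189]
side 346 [152, 187, 185, 181, 178, 181, 146, 83, 75, 81, 81, 81, 79, 81, 81, 80, 80, 85, 78, 95, 126, 154, 179, 188, 186, 189, 187, 189, 192, 188]
side 350 [70, 74, 80, 86, 87, 81, 76, 78, 77, 81, 81, 78, 79, 76, 82, 78, 80, 79, 94, 117, 147, 182, 190, 188, 186, 184, 184, 184, 185, 187]
C -0.8 [(0.03, [332.3, 261.0]), (0.034, [332.3, 259.5]), (0.036, [332.3, 258.8]), (0.04, [332.4, 257.3]), (0.064, [332.7, 248.2])]
C 0 [(0.03, [342.7, 264.1]), (0.034, [342.8, 262.6]), (0.036, [342.8, 261.8]), (0.04, [342.9, 260.3]), (0.064, [343.3, 251.2])]
C 0.8 [(0.03, [352.5, 261.1]), (0.034, [352.6, 259.6]), (0.036, [352.7, 258.9]), (0.04, [352.8, 257.4]), (0.064, [353
[... 442 characters left out ...]
 250, 250, 252]
scene 353 [127, 47, 134, 190, 205, 127, 49, 42, 43, 38, 39, 36, 45, 39, 36, 40, 98, 156, 254, 255, 252, 251, 252, 251, 250, 251, 252, 254, 254, 211]
scene 357 [241, 176, 82, 32, 23, 30, 41, 44, 38, 34, 30, 31, 35, 26, 26, 72, 179, 255, 255, 252, 252, 251, 251, 252, 255, 254, 213, 167, 134, 113]
C -0.8 [(0.03, [341.8, 201.3]), (0.034, [341.8, 200.0]), (0.036, [341.9, 199.4]), (0.04, [341.9, 198.0]), (0.064, [342.1, 190.0])]
C 0 [(0.03, [350.3, 203.0]), (0.034, [350.3, 201.7]), (0.036, [350.3, 201.0]), (0.04, [350.4, 199.7]), (0.064, [350.6, 191.6])]
C 0.8 [(0.03, [358.0, 201.2]), (0.034, [358.1, 199.9]), (0.036, [358.1, 199.2]), (0.04, [358.2, 197.9]), (0.064, [358.5, 189.9])]
```

Side and scene profiles show the black tray level, its base right on the 6 mm shoulder with only about 2 px of shoulder below it, so it is seated; plate top is ≈0.034. The carrier was dragged about +5 mm in x, so I'll bring it back by the knob.

```bash
python3 -m creep '[[0.4,[0.2,4,0],0],[0.4,[0.15,4,0],0],[0.4,[0,4,0],0],[0.4,[0,2.8,0],0],[0.45,[0,0,-4],0],[0.5,[0,0,-3.7],0],[0.5,[0,0,0],0],[0.5,[0,0,0],0]]' 40; python3 -m creep '[[1,[0,0,0],0],[1,[0,0,0],0],[1,[0,0,0],0],[1,[0,0,0],0],[1,[0,0,0],0],[1,[-0.25,0,0],0],[1,[-0.25,0,0],0],[1,[-0.18,0,0],0]]' 40;python3 -m creep '[[1,[0,0,0],0],[1,[0,0,0],0],[0.6,[0,0,0],0],[0.6,[0,0,0],0]]'
```

```text
t: 41.1
tool_pos: [0.5234, 0.0182, 0.0587]
tool_rot: [[-0.001, 1.0, -0.001], [1.0, 0.001, -0.0], [-0.0, -0.001, -1.0]]
contact_force: [0.3, 0.4, 1.2]
width: 0.0439
grasp_force: 0.0
t: 41.9
tool_pos: [0.5177, 0.0184, 0.0591]
tool_rot: [[-0.001, 1.0, 0.003], [1.0, 0.001, 0.0], [0.0, 0.003, -1.0]]
contact_force: [3.3, -0.8, 3.1]
width: 0.0148
grasp_force: 40.0
t: 42.3
tool_pos: [0.5151, 0.0185, 0.0574]
tool_rot: [[-0.001, 1.0, -0.003], [1.0, 0.001, -0.0], [-0.0, -0.003, -1.0]]
contact_force: [-0.5, 0.9, -0.1]
width: 0.0244
grasp_force: 0.0
```

```bash
python3 -m creep '[[0.3,[0,0,2],0],[0.2,[0,0,4],0],[0.15,[-0.6,2,4],0],[0.15,[-0.6,3.5,2],0],[0.15,[-0.6,3.5,0],0],[0.15,[-0.6,3,0],0],[0.15,[0,0,0],0],[0.15,[0,0,0],0]]'
python3 - <<'E'
from m import *
w=shot("wrist");w=shot("wrist","tr2.png"); print(env.sense()["tool_pos"])
for n,X in(("grey",(.4423,.207)),("white",(.5465,.3088)),("blue",(.4498,.3158))):
    u=proj(w,[*X,.026])[0]
    try: print(n,end=" ");tray(w,tuple(int(round(x)) for x in u),.026,.029,tol=22)
    except Exception as e: print(u,e)
E
```

```text
t: 43.1
tool_pos: [0.4915, 0.1386, 0.1773]
tool_rot: [[-0.003, 1.0, -0.003], [1.0, 0.003, -0.001], [-0.001, -0.003, -1.0]]
contact_force: [-0.1, 0.2, 0.3]
width: 0.0733
grasp_force: 0.0
[0.49234517 0.13695814 0.17755753]
grey disc 414.0 119.5 r 254.8 key [304.1   8.9] 63 C [0.5929 0.2024] rk mm 159.2 ang 137.7
white disc 375.7 10.7 r 13.5 key [304.1   8.9] 63 C [0.5468 0.309 ] rk mm 71.6 ang 179.6
blue disc 278.6 3.9 r 13.0 key [304.1   8.9] 63 C [0.4495 0.3151] rk mm 26.2 ang -12.4
```

Grey isn't where it was, so it has been knocked. I'll find it by its orange key.

Run:
```python
from m import *
w=shot("wrist")
for n,im in(("wrist",w),("scene",shot("scene")),("side",shot("side"))):
    A=np.ascontiguousarray(np.array(im["pixels"])[:,:,::-1]);h=cv2.cvtColor(A,cv2.COLOR_BGR2HSV)
    nn,l,st,ce=cv2.connectedComponentsWithStats(cv2.inRange(h,(3,150,120),(17,255,255)))
    m2=cv2.inRange(h,(30,8,120),(95,50,200));n2,l2,s2,c2=cv2.connectedComponentsWithStats(m2)
    print(n,"orange",[(ce[i].round(1).tolist(),int(st[i,4])) for i in range(1,nn) if 15<st[i,4]<200 and ce[i][1]<225 or (n!="wrist" and 8<st[i,4]<60 and 180<ce[i][1]<300)])
    print(" disc",[(c2[i].round(1).tolist(),int(s2[i,4])) for i in range(1,n2) if 60<s2[i,4]<900 and .6<s2[i,2]/s2[i,3]<3.5 and c2[i][1]<300])
```

```text
wrist orange [([303.4, 8.4], 62), ([262.6, 75.0], 61)]
 disc [([278.3, 7.6], 440), ([375.9, 13.8], 570), ([241.6, 88.0], 538)]
scene orange [([220.3, 178.5], 55), ([152.5, 179.9], 16), ([29.0, 180.9], 9), ([221.4, 183.6], 17), ([343.6, 185.1], 9), ([121.7, 205.0], 9), ([178.7, 205.6], 14), ([146.5, 217.3], 11), ([238.0, 258.8], 12), ([310.6, 262.2], 18)]
 disc [([250.2, 258.0], 65), ([322.9, 263.2], 73), ([283.5, 274.4], 62)]
side orange [([485.2, 211.2], 12), ([488.9, 260.8], 26)]
 disc [([525.1, 191.4], 104), ([509.8, 205.5], 86)]
```

Run:
```python
from m import *
w=shot("wrist");print(env.sense()["tool_pos"])
tray(w,(242,88),.026,.029,tol=25)
u=(241.6,88.0);k=(262.6,75.0)
C=onz(w,u,.026);K=onz(w,k,.029);e=(K-C)[:2];print(C,K,np.hypot(*e),np.degrees(np.arctan2(e[1],e[0])))
```

```text
[0.49283093 0.13730997 0.17814435]
disc 240.8 86.4 r 13.1 key [262.1  75.2] 64 C [0.4081 0.2363] rk mm 26.1 ang 24.3
[0.40884712 0.2346871  0.026     ] [0.4323586  0.24722334 0.029     ] 0.02664482664100497 28.06639673968057
```

```bash
python3 -m creep '[[0.15,[-2.8,1,-1],0],[0.15,[-2.8,1,-1],0],[0.15,[-2.7,0.8,-1],0],[0.15,[0,0,-1],0],[0.15,[0,0,0],0],[0.15,[0,0,0],0],[0.15,[0,0,0],0]]'
cat >> m.py <<'E'
def tlook(X,tol=25,z0=0.):
    w=shot("wrist");w=shot("wrist","tl.png");print(np.round(env.sense()["tool_pos"],4))
    u=proj(w,[*X,.026+z0])[0]
    C,K=tray(w,tuple(int(round(x)) for x in u),.026+z0,.029+z0,tol)
    A=np.ascontiguousarray(np.array(w["pixels"])[:,:,::-1]);h=cv2.cvtColor(A,cv2.COLOR_BGR2HSV)
    m2=cv2.inRange(h,(30,8,110),(95,60,215));n2,l2,s2,c2=cv2.connectedComponentsWithStats(m2)
    i=min(range(1,n2),key=lambda i:np.hypot(*(c2[i]-u)) if s2[i,4]>150 else 1e9)
    bb=s2[i];cc=(bb[0]+(bb[2]-1)/2,bb[1]+(bb[3]-1)/2)
    for c in(c2[i],cc):
        P=onz(w,c,.026+z0);e=(K-P)[:2];print("disc",np.round(c,1),bb[2:],"C",P[:2].round(4),"rk",(np.hypot(*e)*1e3).round(1),"ang",np.degrees(np.arctan2(e[1],e[0])).round(1))
    return w
E
python3 - <<'E'
from m import *
w=tlook((.4085,.2355))
a=cv2.imread("pics/tl.png");h=cv2.cvtColor(a,cv2.COLOR_BGR2GRAY)
u=proj(w,[.4085,.2355,.01])[0].astype(int);print(u,h[u[1],u[0]-110:u[0]-20:3].tolist(),[onz(w,(u[0]-110+3*i,u[1]),.005)[0].round(3) for i in(0,10,20,29)])
E
```

```text
t: 44.1
tool_pos: [0.411, 0.1661, 0.139]
tool_rot: [[0.001, 1.0, 0.001], [1.0, -0.001, 0.0], [0.0, 0.001, -1.0]]
contact_force: [-0.3, -0.8, 0.3]
width: 0.074
grasp_force: 0.0
[0.4107 0.1662 0.1388]
disc 317.3 114.9 r 14.5 key [341.9 102.6] 59 C [0.4079 0.2361] rk mm 25.7 ang 26.0
disc [317.7 116.8] [ 31  32 660] C [0.4082 0.2342] rk 26.2 ang 29.9
disc [318.  115.5] [ 31  32 660] C [0.4085 0.2355] rk 25.4 ang 27.8
[318 115] [59, 59, 57, 59, 58, 62, 61, 61, 62, 59, 63, 59, 61, 57, 58, 54, 44, 63, 99, 98, 97, 103, 108, 94, 101, 98, 97, 123, 160, 163] [np.float64(0.295), np.float64(0.326), np.float64(0.357), np.float64(0.385)]
```

```bash
python3 -m creep '[[0.15,[-0.1,2,0],0.15],[0.15,[-0.1,2.5,0],0.15],[0.15,[-0.05,2.45,0],0.15],[0.15,[0,0,-2],0.15],[0.15,[0,0,-2],0.15],[0.15,[0,0,-2],0.15],[0.15,[0,0,-2],0.15],[0.15,[0,0,-2],0.15]]'; python3 -m creep '[[0.15,[0,0,-1],0.15],[0.15,[0,0,0],0.15],[0.15,[0,0,0],0.071],[0.15,[0,0,0],0],[0.15,[0,0,0],0]]'
```

```text
t: 45.0
tool_pos: [0.4079, 0.236, 0.0379]
tool_rot: [[-0.934, 0.356, 0.001], [0.356, 0.934, 0.0], [-0.0, 0.001, -1.0]]
contact_force: [0.8, 0.4, -0.3]
width: 0.0737
grasp_force: 0.0
t: 45.5
tool_pos: [0.4077, 0.236, 0.0286]
tool_rot: [[-1.0, 0.001, 0.0], [0.001, 1.0, 0.0], [-0.0, 0.0, -1.0]]
contact_force: [-0.1, 0.2, 0.9]
width: 0.0737
grasp_force: 0.0
```

```bash
python3 -m creep '[[0.15,[0.03,0,-1.6],0],[0.15,[0,0,-1.6],0],[0.15,[0,0,-1],0],[0.15,[0,0,0],0],[1,[0,0,0],0],[1,[0,0,0],0],[1,[0,0,0],0],[1,[0,0,0],0]]' 40;python3 -m creep '[[1,[0,0,0],0],[1,[0,0,0],0],[1,[0,0,0],0]]'
```

```text
t: 46.3
tool_pos: [0.4081, 0.2362, -0.013]
tool_rot: [[-1.0, -0.001, 0.001], [-0.001, 1.0, 0.001], [-0.001, 0.001, -1.0]]
contact_force: [-0.6, -0.4, 2.2]
width: 0.0547
grasp_force: 40.0
t: 46.6
tool_pos: [0.4081, 0.2362, -0.013]
tool_rot: [[-1.0, -0.001, 0.001], [-0.001, 1.0, 0.001], [-0.001, 0.001, -1.0]]
contact_force: [-0.5, -1.0, 6.2]
width: 0.055
grasp_force: 40.0
```

```bash
python3 -m creep '[[1,[0,0,2],0],[1,[0,0,4],0],[1,[0,0,4],0],[1,[1,-2,4],-0.15],[1,[2,-4,4],-0.15],[1,[2,-4,1],-0.15],[1,[2,-4,0],-0.15],[1,[2,-4,0],-0.15]]' 45; python3 -m creep '[[1,[2,-4,0],-0.15],[1,[0,-4,0],-0.15],[1,[0,-4,0],-0.15],[1,[0,-4,0],-0.15],[1,[0,-3,0],-0.15],[1,[0,0,0],-0.071],[1,[0,0,0],0],[1,[0,0,0],0]]'
python3 - <<'E'
from m import *
w,s,c=look()
print(env.sense()["width"])
u=proj(w,[.519,-.066,.064])[0]
try: tray(w,tuple(int(round(x)) for x in u),.066,.069,tol=25)
except Exception as e: print(e)
E
```

```text
t: 47.4
tool_pos: [0.4947, 0.061, 0.17]
tool_rot: [[-0.729, 0.685, 0.001], [0.685, 0.729, 0.0], [-0.001, 0.001, -1.0]]
contact_force: [0.7, 0.3, -1.6]
width: 0.0547
grasp_force: 45.0
t: 48.2
tool_pos: [0.514, -0.1265, 0.1692]
tool_rot: [[-0.004, 1.0, -0.001], [1.0, 0.004, 0.001], [0.001, -0.001, -1.0]]
contact_force: [0.5, 0.4, -0.7]
width: 0.0548
grasp_force: 45.0
T [ 0.5143 -0.1264  0.1696]
blue [ 0.4867 -0.1214] green [ 0.551  -0.1311] seat [ 0.5186 -0.0659]
wrist [349.  124.6] [ 7 14 81]
side [365.3 200.7] [ 6  3 13]
side [366.5 206.5] [ 2  6 10]
side [350. 241.] [3 3 4]
scene [326.9 175.8] [3 6 8]
scene [335.6 179.3] [ 9  8 27]
scene [348.2 179.8] [ 8  4 14]
scene [366.8 179.8] [4 3 6]
scene [343.7 185.4] [ 4  4 11]
scene [339.5 186.5] [2 2 4]
scene [327.9 194.1] [5 5 8]
scene [317.2 199.8] [4 5 6]
0.05486126452266304
disc 323.0 125.0 r 15.0 key [349.1 124.5] 71 C [ 0.516  -0.0655] rk mm 24.1 ang 1.7
```

```bash
python3 -m creep '[[1,[0.1,2,0],0.15],[1,[0.15,2,0],0.15],[1,[0,2.1,0],0.15],[1,[0,0,-2],0.15],[1,[0,0,-3],0.15],[1,[0,0,-3],0.15],[1,[0,0,-1.5],0.15],[1,[0,0,0],0.058]]' 45; python3 -m creep '[[1,[0,0,0],0],[1,[0,0,0],0]]'
```

```text
t: 49.2
tool_pos: [0.5144, -0.0656, 0.0718]
tool_rot: [[-0.898, 0.44, -0.005], [0.44, 0.898, 0.0], [0.005, -0.002, -1.0]]
contact_force: [0.2, 0.3, -2.1]
width: 0.055
grasp_force: 45.0
t: 49.4
tool_pos: [0.5171, -0.0661, 0.0751]
tool_rot: [[-0.895, 0.446, 0.001], [0.446, 0.895, 0.0], [-0.001, 0.0, -1.0]]
contact_force: [-0.4, -0.4, -0.8]
width: 0.0551
grasp_force: 45.0
```

```bash
python3 -m creep '[[1,[0,0.03,-0.8],0],[1,[0,0,-0.8],0],[1,[0,0,0],0],[1,[0,0,0],0]]'; python3 -m creep '[[1,[0,0,-0.2],0],[1,[0,0,-0.2],0],[1,[0,0,0],0],[1,[0,0,0],0]]'; python3 -m creep '[[1,[0,0,-0.1],0],[1,[0,0,-0.1],0],[1,[0,0,0],0],[1,[0,0,0],0]]'
```

```text
t: 49.8
tool_pos: [0.5164, -0.066, 0.0583]
tool_rot: [[-0.895, 0.446, -0.001], [0.446, 0.895, 0.0], [0.001, -0.0, -1.0]]
contact_force: [-0.2, -0.4, 0.1]
width: 0.0547
grasp_force: 45.0
t: 50.2
tool_pos: [0.5168, -0.0661, 0.0548]
tool_rot: [[-0.895, 0.446, 0.0], [0.446, 0.895, 0.0], [-0.0, 0.0, -1.0]]
contact_force: [0.5, 0.1, -0.5]
width: 0.0547
grasp_force: 45.0
t: 50.6
tool_pos: [0.5167, -0.0661, 0.0527]
tool_rot: [[-0.895, 0.446, 0.0], [0.446, 0.895, 0.0], [0.0, 0.0, -1.0]]
contact_force: [0.4, 0.5, -0.9]
width: 0.055
grasp_force: 45.0
```

```bash
python3 -m creep '[[1,[0,0,-0.1],0],[1,[0,0,0],0],[1,[0,0,0],0]]'; python3 -m creep '[[1,[0,0,-0.1],0],[1,[0,0,0],0],[1,[0,0,0],0]]'
```

```text
t: 50.9
tool_pos: [0.5167, -0.0661, 0.0517]
tool_rot: [[-0.895, 0.446, -0.0], [0.446, 0.895, 0.0], [0.0, 0.0, -1.0]]
contact_force: [-0.4, -0.2, -1.4]
width: 0.0547
grasp_force: 45.0
t: 51.2
tool_pos: [0.5169, -0.0661, 0.051]
tool_rot: [[-0.895, 0.446, 0.0], [0.446, 0.895, 0.0], [-0.0, 0.0, -1.0]]
contact_force: [-0.4, -0.4, 2.2]
width: 0.055
grasp_force: 45.0
```

```bash
python3 -m creep '[[0.15,[0,0,0],0],[0.15,[0,0,0],0],[0.15,[0,0,0],0],[0.15,[0,0,2],0],[0.15,[0,0,4],0],[0.15,[0,3,3],-0.15],[0.15,[0,4,0],-0.15],[0.15,[0,4,0],-0.15]]' 40; python3 -m creep '[[0.15,[-0.5,4,0],-0.15],[0.15,[-0.5,4,0],-0.15],[0.15,[-0.5,4,0],-0.15],[0.15,[0,4,0],-0.15],[0.15,[0,3.5,0],-0.058],[0.15,[0,0,0],0],[0.15,[0,0,0],0],[0.15,[0,0,0],0]]'
python3 - <<'E'
from m import *
for X in((.5468,.309),(.4495,.315)):
    try: tlook(X)
    except Exception as e: print(e)
E
```

```text
t: 52.0
tool_pos: [0.5178, 0.0415, 0.1422]
tool_rot: [[-0.616, 0.788, 0.003], [0.788, 0.616, 0.0], [-0.002, 0.003, -1.0]]
contact_force: [1.2, 0.2, 0.3]
width: 0.0737
grasp_force: 0.0
t: 52.8
tool_pos: [0.503, 0.228, 0.1405]
tool_rot: [[-0.035, 0.999, -0.0], [0.999, 0.035, -0.001], [-0.001, -0.0, -1.0]]
contact_force: [0.4, -0.1, 0.5]
width: 0.0742
grasp_force: 0.0
[0.5031 0.2278 0.1406]
disc 369.2 104.2 r 14.5 key [391.   85.3] 52 C [0.5466 0.309 ] rk mm 25.8 ang 43.5
disc [370.  106.2] [ 31  31 691] C [0.5475 0.3072] rk 26.4 ang 47.7
disc [370. 105.] [ 31  31 691] C [0.5475 0.3083] rk 25.7 ang 45.9
[0.503  0.2282 0.1408]
disc 267.5 92.0 r 14.7 key [293.9  99.7] 65 C [0.4498 0.3171] rk mm 26.2 ang -14.1
disc [267.4  93.8] [ 31  32 713] C [0.4497 0.3154] rk 25.9 ang -10.5
disc [268.   92.5] [ 31  32 713] C [0.4503 0.3166] rk 25.6 ang -13.4
```

```bash
python3 -m creep '[[0.15,[1.5,2.7,0],-0.035],[0.15,[1.5,2.7,0],0],[0.15,[1.4,2.65,0],0],[0.15,[0,0,-3],0],[0.15,[0,0,-3],0],[0.15,[0,0,-3],0],[0.15,[0,0,-2.5],0],[0.15,[0,0,0],0]]'; python3 -m creep '[[0.15,[0,0,0],0],[0.15,[0,0,0],0]]'
```

```text
t: 53.8
tool_pos: [0.544, 0.3074, 0.0216]
tool_rot: [[-0.001, 1.0, -0.007], [1.0, 0.0, -0.004], [-0.004, -0.007, -1.0]]
contact_force: [-1.4, -0.6, -0.0]
width: 0.0734
grasp_force: 0.0
t: 54.0
tool_pos: [0.5481, 0.3105, 0.0277]
tool_rot: [[-0.001, 1.0, 0.003], [1.0, 0.001, 0.001], [0.001, 0.003, -1.0]]
contact_force: [-0.4, 1.0, 0.1]
width: 0.0735
grasp_force: 0.0
```

```bash
python3 -m creep '[[0.15,[0,-0.1,-1],0],[0.15,[0,0,0],0],[0.15,[0,0,0],0],[0.15,[0,0,0],0]]'
```

```text
t: 54.4
tool_pos: [0.5469, 0.3091, 0.016]
tool_rot: [[-0.001, 1.0, 0.0], [1.0, 0.001, 0.0], [0.0, 0.0, -1.0]]
contact_force: [0.4, 0.4, -0.2]
width: 0.0735
grasp_force: 0.0
```

```bash
python3 -m creep '[[0.15,[0,-0.05,-1.5],0],[0.15,[0,0,-1.4],0],[0.15,[0,0,0],0],[0.15,[0,0,0],0],[1,[0,0,0],0],[1,[0,0,0],0],[1,[0,0,0],0],[1,[0,0,0],0]]' 45;python3 -m creep '[[1,[0,0,0],0],[1,[0,0,0],0]]'
```

```text
t: 55.2
tool_pos: [0.5471, 0.3087, -0.0128]
tool_rot: [[-0.001, 1.0, 0.001], [1.0, 0.001, 0.0], [0.0, 0.001, -1.0]]
contact_force: [1.0, 1.3, 1.0]
width: 0.0545
grasp_force: 45.0
t: 55.4
tool_pos: [0.5471, 0.3087, -0.0128]
tool_rot: [[-0.001, 1.0, 0.001], [1.0, 0.001, 0.0], [0.0, 0.001, -1.0]]
contact_force: [0.0, -0.4, 1.7]
width: 0.055
grasp_force: 45.0
```

```bash
python3 -m creep '[[1,[0,0,2],0],[1,[0,0,4],0],[1,[0,0,4],0],[1,[0,-2,4],0],[1,[-0.5,-4,4],0],[1,[-0.5,-4,1],0],[1,[-0.5,-4,0],0],[1,[-0.5,-4,0],0]]' 45; python3 -m creep '[[1,[-0.5,-4,0],0],[1,[-0.5,-4,0],0],[1,[0,-4,0],0],[1,[0,-4,0],0],[1,[0,-4,0],0],[1,[0,-4,0],0],[1,[0,0,0],0],[1,[0,0,0],0]]'
python3 - <<'E'
from m import *
w,s,c=look()
print(env.sense()["width"])
u=proj(w,[.517,-.066,.088])[0]
try: tray(w,tuple(int(round(x)) for x in u),.090,.093,tol=25)
except Exception as e: print(e)
for z in (.093,):print(proj(s,[.5415,-.0655,z]),proj(s,[.5415,-.0655,.069]))
A=cv2.cvtColor(np.array(s["pixels"]),cv2.COLOR_RGB2GRAY)
for u in(332,336,340,344,348): print(u,A[236:268,u].tolist())
E
```

```text
t: 56.2
tool_pos: [0.527, 0.1318, 0.1724]
tool_rot: [[-0.002, 1.0, 0.001], [1.0, 0.002, 0.0], [0.0, 0.001, -1.0]]
contact_force: [0.7, -0.2, -1.1]
width: 0.0548
grasp_force: 45.0
t: 57.0
tool_pos: [0.5168, -0.1076, 0.1716]
tool_rot: [[0.001, 1.0, -0.001], [1.0, -0.001, 0.0], [0.0, -0.001, -1.0]]
contact_force: [0.5, 0.5, -1.5]
width: 0.0549
grasp_force: 45.0
T [ 0.5174 -0.105   0.1718]
blue [ 0.4859 -0.1207] green [ 0.5526 -0.1288] seat [ 0.519  -0.0644]
wrist [348.6 149. ] [ 6 12 63]
side [350.8 230.8] [4 5 9]
scene [350.9 133.1] [3 3 8]
scene [326.5 176. ] [2 3 4]
scene [333.4 178.2] [11 10 25]
scene [343.5 177. ] [4 3 8]
scene [366.5 179.3] [4 3 6]
scene [339.7 185.3] [2 4 6]
scene [329. 193.] [3 3 4]
scene [318.2 199. ] [3 3 4]
0.054510665340860215
disc 320.3 149.1 r 15.8 key [348.8 149.1] 56 C [ 0.5167 -0.0653] rk mm 24.9 ang 0.9
[[350.98609813 231.10176755]] [[350.4488517  240.37020939]]
332 [147, 128, 181, 199, 165, 133, 133, 133, 137, 135, 134, 134, 136, 111, 76, 73, 72, 79, 79, 77, 79, 74, 70, 117, 168, 186, 185, 183, 247, 255, 255, 255]
336 [209, 190, 156, 143, 189, 183, 145, 136, 138, 138, 137, 140, 139, 137, 132, 99, 73, 77, 79, 75, 80, 76, 79, 71, 91, 138, 180, 191, 189, 190, 188, 187]
340 [185, 183, 164, 140, 133, 170, 162, 136, 135, 136, 134, 137, 132, 137, 138, 113, 81, 74, 77, 78, 78, 78, 76, 79, 97, 127, 169, 189, 192, 190, 188, 186]
344 [174, 181, 157, 128, 131, 140, 134, 131, 131, 134, 132, 131, 130, 133, 135, 107, 74, 78, 74, 78, 75, 73, 75, 71, 119, 132, 174, 190, 187, 189, 189, 189]
348 [155, 140, 122, 132, 134, 133, 126, 125, 124, 121, 126, 122, 126, 127, 101, 74, 75, 76, 76, 80, 74, 75, 92, 121, 126, 176, 191, 190, 189, 189, 185, 185]
```

```bash
python3 -m creep '[[1,[-0.05,2,0],-0.15],[1,[0,1.95,0],-0.15],[1,[0,0,-2],-0.15],[1,[0,0,-2],-0.15],[1,[0,0,-2],-0.15],[1,[0,0,-2],-0.028],[1,[0,0,0],0],[1,[0,0,0],0]]' 45; python3 -m creep '[[1,[0,0,0],0],[1,[0,0,0],0]]'
```

```text
t: 58.0
tool_pos: [0.5168, -0.0664, 0.0922]
tool_rot: [[0.699, 0.715, -0.0], [0.715, -0.699, -0.0], [-0.0, -0.0, -1.0]]
contact_force: [-0.3, -0.5, 0.1]
width: 0.0548
grasp_force: 45.0
t: 58.2
tool_pos: [0.5178, -0.0671, 0.0933]
tool_rot: [[0.7, 0.714, 0.002], [0.714, -0.7, -0.0], [0.001, 0.002, -1.0]]
contact_force: [-0.2, 1.4, -1.2]
width: 0.0548
grasp_force: 45.0
```

```bash
python3 -m creep '[[1,[-0.05,0.15,-0.5],0],[1,[0,0,-0.6],0],[1,[0,0,0],0],[1,[0,0,0],0],[1,[0,0,0],0]]'; python3 -m creep '[[1,[0,0,-0.2],0],[1,[0,0,-0.1],0],[1,[0,0,0],0],[1,[0,0,0],0]]'; python3 -m creep '[[1,[0,0,-0.1],0],[1,[0,0,-0.1],0],[1,[0,0,0],0],[1,[0,0,0],0]]'
```

```text
t: 58.7
tool_pos: [0.5163, -0.0658, 0.0809]
tool_rot: [[0.701, 0.713, -0.0], [0.713, -0.701, -0.0], [-0.0, 0.0, -1.0]]
contact_force: [-0.1, 0.6, -0.9]
width: 0.0551
grasp_force: 45.0
t: 59.1
tool_pos: [0.5163, -0.0657, 0.0779]
tool_rot: [[0.701, 0.713, -0.0], [0.713, -0.701, -0.0], [-0.0, 0.0, -1.0]]
contact_force: [-0.1, -0.6, -0.5]
width: 0.0546
grasp_force: 45.0
t: 59.5
tool_pos: [0.5163, -0.0657, 0.0759]
tool_rot: [[0.701, 0.713, -0.0], [0.713, -0.701, -0.0], [-0.0, -0.0, -1.0]]
contact_force: [0.2, 0.4, -1.9]
width: 0.0549
grasp_force: 45.0
```

```bash
python3 -m creep '[[1,[0,0,-0.1],0],[1,[0,0,0],0],[1,[0,0,0],0]]'; python3 -m creep '[[1,[0,0,-0.05],0],[1,[0,0,0],0],[0.15,[0,0,0],0],[0.15,[0,0,0],0],[0.15,[0,0,0],0]]'; python3 -m creep '[[0.15,[0,0,2],0],[0.15,[0,0,4],0],[0.15,[0,3,1],0.15],[0.15,[-0.5,4,0],0.15],[0.15,[-0.5,4,0],0.15],[0.15,[-0.5,4,0],0.15],[0.15,[-0.5,4,0],0.15],[0.15,[-0.5,4,0],0.028]]'; python3 -m creep '[[0.15,[-0.8,4,0],0],[0.15,[-0.8,4,0],0],[0.15,[-0.8,0,0],0],[0.15,[0,0,0],0],[0.15,[0,0,0],0],[0.15,[0,0,0],0]]'
python3 - <<'E'
from m import *
tlook((.4500,.3165))
E
```

```text
t: 59.8
tool_pos: [0.5165, -0.0658, 0.0751]
tool_rot: [[0.701, 0.713, 0.0], [0.713, -0.701, -0.0], [0.0, 0.0, -1.0]]
contact_force: [-0.3, 0.3, 0.7]
width: 0.0546
grasp_force: 45.0
t: 60.3
tool_pos: [0.5161, -0.0658, 0.074]
tool_rot: [[0.701, 0.713, -0.0], [0.713, -0.701, -0.0], [-0.0, -0.0, -1.0]]
contact_force: [0.6, 0.4, 0.2]
width: 0.0697
grasp_force: 0.0
t: 61.1
tool_pos: [0.4908, 0.1657, 0.1442]
tool_rot: [[-0.005, 1.0, 0.0], [1.0, 0.005, -0.0], [-0.0, 0.0, -1.0]]
contact_force: [1.7, -0.5, 0.2]
width: 0.074
grasp_force: 0.0
t: 61.7
tool_pos: [0.4682, 0.2425, 0.1443]
tool_rot: [[0.002, 1.0, 0.0], [1.0, -0.002, -0.001], [-0.001, 0.0, -1.0]]
contact_force: [0.3, -0.3, -0.2]
width: 0.0739
grasp_force: 0.0
[0.4681 0.2429 0.1445]
disc 301.3 110.0 r 14.0 key [327.3 116.5] 57 C [0.4495 0.317 ] rk mm 25.9 ang -13.7
disc [301.4 111.7] [ 30  32 664] C [0.4496 0.3154] rk 25.5 ang -10.2
disc [301.5 110.5] [ 30  32 664] C [0.4497 0.3165] rk 25.6 ang -12.8
```

```bash
python3 -m creep '[[0.2,[-0.6,2.4,0],0],[0.2,[-0.6,2.5,0],0],[0.2,[-0.64,2.4,0],0],[0.2,[0,0,-3],0],[0.2,[0,0,-3],0],[0.2,[0,0,-3],0],[0.2,[0,0,-2.4],0],[0.2,[0,0,0],0]]'; python3 -m creep '[[0.2,[0,0,0],0],[0.2,[0,0,0],0],[0.2,[0,0,0],0],[0.2,[0,0,0],0]]'
```

```text
t: 62.6
tool_pos: [0.4468, 0.3145, 0.0269]
tool_rot: [[-0.0, 1.0, -0.006], [1.0, 0.0, -0.004], [-0.004, -0.006, -1.0]]
contact_force: [0.3, -0.5, -0.2]
width: 0.0696
grasp_force: 0.0
t: 63.0
tool_pos: [0.4497, 0.3178, 0.0317]
tool_rot: [[-0.001, 1.0, 0.002], [1.0, 0.001, 0.001], [0.001, 0.002, -1.0]]
contact_force: [0.2, -0.1, -0.6]
width: 0.0697
grasp_force: 0.0
```

```bash
python3 -m creep '[[0.2,[0,-0.1,-1.5],0],[0.2,[0,0,-1.5],0],[0.2,[0,0,-1.5],0],[0.2,[0,0,0],0],[0.2,[0,0,0],0],[1,[0,0,0],0],[1,[0,0,0],0],[1,[0,0,0],0]]' 45;python3 -m creep '[[1,[0,0,0],0],[1,[0,0,0],0],[1,[0,0,0],0]]'
```

```text
t: 63.8
tool_pos: [0.4494, 0.3166, -0.0139]
tool_rot: [[-0.001, 1.0, 0.001], [1.0, 0.001, 0.001], [0.001, 0.001, -1.0]]
contact_force: [-0.7, -0.1, 0.3]
width: 0.0551
grasp_force: 45.0
t: 64.1
tool_pos: [0.4494, 0.3166, -0.014]
tool_rot: [[-0.001, 1.0, 0.001], [1.0, 0.001, 0.001], [0.001, 0.001, -1.0]]
contact_force: [-0.2, -0.6, 3.2]
width: 0.0547
grasp_force: 45.0
```

```bash
python3 -m creep '[[1,[0,0,2],0],[1,[0,0,4],0],[1,[0,0,4],0],[1,[0,-2,5],0],[1,[1,-4,5],0],[1,[1,-4,1],0],[1,[1,-4,0],0],[1,[1,-4,0],0]]' 45; python3 -m creep '[[1,[1,-4,0],0],[1,[1,-4,0],0],[1,[0.7,-4,0],0],[1,[0,-4,0],0],[1,[0,-4,0],0],[1,[0,-4,0],0],[1,[0,-1,0],0],[1,[0,0,0],0]]'
python3 - <<'E'
from m import *
w,s,c=look()
print(env.sense()["width"],env.sense()["t"])
u=proj(w,[.517,-.066,.112])[0]
try: tray(w,tuple(int(round(x)) for x in u),.114,.117,tol=25)
except Exception as e: print(e)
print(proj(s,[.5415,-.0655,.117]))
A=cv2.cvtColor(np.array(s["pixels"]),cv2.COLOR_RGB2GRAY)
for u in(332,336,340,344,348): print(u,A[228:265,u].tolist())
E
```

```text
t: 64.9
tool_pos: [0.4868, 0.1452, 0.1809]
tool_rot: [[-0.002, 1.0, 0.001], [1.0, 0.002, -0.0], [-0.0, 0.001, -1.0]]
contact_force: [1.5, 0.6, -1.1]
width: 0.0553
grasp_force: 45.0
t: 65.7
tool_pos: [0.5129, -0.1052, 0.1799]
tool_rot: [[0.003, 1.0, -0.001], [1.0, -0.003, -0.0], [-0.0, -0.001, -1.0]]
contact_force: [-0.4, 0.6, -0.7]
width: 0.0551
grasp_force: 45.0
T [ 0.5137 -0.1009  0.1802]
blue [ 0.5132 -0.1378] green [ 0.5529 -0.1296] seat [ 0.5328 -0.0733]
wrist [354.9 155.8] [ 5 11 53]
side [351.8 221.5] [4 4 8]
scene [353.5 127.2] [4 2 4]
scene [343.2 168.8] [4 3 6]
scene [327.3 176.3] [4 3 6]
scene [335.9 178.2] [10  9 28]
scene [339.7 185.5] [2 4 6]
scene [328.4 193.9] [7 5 9]
0.0547745962364988 65.9
disc 324.6 155.5 r 16.5 key [354.9 155.8] 53 C [ 0.5166 -0.0656] rk mm 25.0 ang 0.5
[[351.53514388 221.58560775]]
332 [249, 255, 244, 197, 199, 201, 199, 201, 203, 197, 197, 209, 177, 131, 134, 137, 136, 134, 133, 135, 138, 109, 81, 75, 72, 78, 78, 77, 78, 76, 74, 117, 165, 186, 185, 186, 245]
336 [233, 205, 202, 218, 217, 201, 205, 205, 206, 204, 201, 204, 207, 184, 147, 138, 137, 139, 138, 140, 136, 140, 129, 99, 77, 75, 78, 74, 77, 79, 76, 73, 91, 138, 179, 191, 189]
340 [229, 223, 203, 200, 204, 203, 202, 203, 201, 202, 203, 203, 205, 200, 167, 132, 139, 135, 134, 135, 137, 133, 143, 114, 78, 76, 75, 81, 74, 77, 75, 72, 95, 125, 167, 190, 194]
344 [212, 205, 195, 198, 202, 200, 198, 196, 197, 195, 194, 196, 195, 183, 148, 130, 132, 132, 130, 135, 126, 132, 136, 104, 72, 76, 78, 70, 77, 71, 83, 74, 122, 130, 175, 189, 188]
348 [208, 183, 226, 219, 190, 188, 188, 187, 185, 187, 188, 188, 175, 142, 122, 126, 121, 123, 126, 120, 125, 129, 100, 74, 74, 76, 74, 77, 74, 71, 93, 119, 130, 177, 192, 190, 189]
```

```bash
python3 -m creep '[[1,[0.28,1.8,0],0.12],[1,[0,1.75,0],0.12],[1,[0,0,-2],0],[1,[0,0,-2],0],[1,[0,0,-2],0],[1,[0,0,-0.6],0],[1,[0,0,0],0],[1,[0,0,0],0]]' 45; python3 -m creep '[[1,[0,0,0],0],[1,[0,0,0],0]]'
```

```text
t: 66.7
tool_pos: [0.5171, -0.0671, 0.1153]
tool_rot: [[-0.24, 0.971, 0.001], [0.971, 0.24, -0.0], [-0.0, 0.001, -1.0]]
contact_force: [0.6, -0.1, -0.2]
width: 0.0552
grasp_force: 45.0
t: 66.9
tool_pos: [0.5172, -0.0677, 0.1154]
tool_rot: [[-0.239, 0.971, 0.002], [0.971, 0.239, -0.0], [-0.001, 0.002, -1.0]]
contact_force: [0.1, 0.1, -1.1]
width: 0.0547
grasp_force: 45.0
```

```bash
python3 -m creep '[[1,[-0.03,0.2,-0.5],0],[1,[0,0,-0.6],0],[1,[0,0,0],0],[1,[0,0,0],0],[1,[0,0,0],0]]'; python3 -m creep '[[1,[0,0,-0.2],0],[1,[0,0,-0.1],0],[1,[0,0,0],0],[1,[0,0,0],0]]'; python3 -m creep '[[1,[0,0,-0.1],0],[1,[0,0,-0.1],0],[1,[0,0,0],0],[1,[0,0,0],0]]'
```

```text
t: 67.4
tool_pos: [0.5162, -0.0658, 0.1034]
tool_rot: [[-0.239, 0.971, 0.0], [0.971, 0.239, -0.0], [-0.0, 0.0, -1.0]]
contact_force: [-0.5, -0.4, -0.4]
width: 0.0553
grasp_force: 45.0
t: 67.8
tool_pos: [0.5161, -0.0657, 0.1004]
tool_rot: [[-0.239, 0.971, 0.0], [0.971, 0.239, -0.0], [-0.0, 0.0, -1.0]]
contact_force: [-0.9, 0.6, -1.1]
width: 0.0552
grasp_force: 45.0
t: 68.2
tool_pos: [0.5161, -0.0657, 0.0984]
tool_rot: [[-0.239, 0.971, 0.0], [0.971, 0.239, -0.0], [-0.0, -0.0, -1.0]]
contact_force: [-0.6, -0.5, -1.6]
width: 0.0551
grasp_force: 45.0
```

```bash
python3 -m creep '[[1,[0,0,-0.1],0],[1,[0,0,0],0],[1,[0,0,0],0]]'; python3 -m creep '[[1,[0,0,-0.05],0],[1,[0,0,0],0],[0.2,[0,0,0],0],[0.2,[0,0,0],0],[0.2,[0,0,0],0]]'; python3 -m creep '[[0.2,[0,0,2],0],[0.2,[0,0,4],0],[0.2,[0,-1.5,1],-0.12],[0.2,[0,-3,0],-0.12],[0.2,[0,-3,0],0],[0.2,[0,0,0],0],[0.2,[0,0,0],0],[0.2,[0,0,0],0]]'
python3 - <<'E'
from m import *
w,s,c=look()
u=proj(w,[.517,-.066,.136])[0]
try: tray(w,tuple(int(round(x)) for x in u),.138,.141,tol=25)
except Exception as e: print(e)
print(proj(s,[.5415,-.0655,.141]))
A=cv2.cvtColor(np.array(s["pixels"]),cv2.COLOR_RGB2GRAY)
for u in(332,340,348): print(u,A[220:265,u].tolist())
S=np.array(s["pixels"])[:,:,::-1];C=np.array(c["pixels"])[:,:,::-1]
h=cv2.cvtColor(np.ascontiguousarray(S),cv2.COLOR_BGR2HSV)
for n,A in(("side",S),("scene",C)):
    r=(350,265,370,290) if n=="side" else (355,165,380,195)
    hh=cv2.cvtColor(np.ascontiguousarray(A),cv2.COLOR_BGR2HSV)[r[1]:r[3],r[0]:r[2]]
    R=cv2.inRange(hh,(0,130,90),(8,255,255))|cv2.inRange(hh,(172,130,90),(180,255,255));Y=cv2.inRange(hh,(20,130,120),(35,255,255))
    for k,m in(("red",R),("yel",Y)):
        y,x=np.nonzero(m)
        if len(x): print(n,k,len(x),"mean",x.mean()+r[0],y.mean()+r[1],"lowest",[(int(a)+r[0],int(b)+r[1]) for a,b in zip(x[y==y.max()],y[y==y.max()])],y.min()+r[1])
E
```

```text
t: 68.5
tool_pos: [0.5163, -0.0657, 0.0979]
tool_rot: [[-0.239, 0.971, 0.001], [0.971, 0.239, -0.0], [-0.0, 0.001, -1.0]]
contact_force: [-0.6, -0.3, 3.2]
width: 0.055
grasp_force: 45.0
t: 69.0
tool_pos: [0.516, -0.0656, 0.0966]
tool_rot: [[-0.239, 0.971, -0.0], [0.971, 0.239, -0.0], [0.0, -0.0, -1.0]]
contact_force: [-0.6, -0.0, -0.5]
width: 0.0675
grasp_force: 0.0
t: 69.8
tool_pos: [0.5162, -0.1394, 0.1666]
tool_rot: [[-0.003, 1.0, -0.0], [1.0, 0.003, 0.001], [0.001, -0.0, -1.0]]
contact_force: [-0.1, 1.1, 0.3]
width: 0.0696
grasp_force: 0.0
T [ 0.5162 -0.1396  0.1668]
blue [ 0.5148 -0.0872] green [ 0.5509 -0.1311] seat [ 0.5326 -0.0487]
wrist [358.  109.4] [ 7 14 97]
side [352.3 211.9] [3 3 7]
scene [343.3 161. ] [4 3 9]
scene [326.6 176. ] [2 5 5]
scene [335.7 178.1] [11  9 31]
scene [366.8 179.5] [3 2 4]
scene [333.5 182. ] [4 1 4]
scene [339.8 186. ] [2 3 4]
scene [330.2 192.4] [3 3 5]
scene [319.5 198.5] [4 2 4]
disc 321.3 109.6 r 20.5 key [357.9 109.4] 96 C [ 0.5166 -0.0653] rk mm 24.7 ang 0.5
[[352.09625075 211.81369939]]
332 [122, 101, 101, 99, 101, 101, 103, 104, 98, 99, 1
[... 191 characters left out ...]
1, 99, 103, 102, 102, 99, 102, 96, 182, 206, 204, 204, 202, 201, 202, 205, 205, 201, 167, 132, 135, 137, 137, 135, 135, 135, 139, 116, 81, 73, 78, 72, 77, 74, 78, 71, 98, 126, 167, 188, 195]
348 [92, 93, 99, 96, 96, 96, 96, 97, 99, 95, 91, 172, 195, 189, 187, 188, 185, 187, 190, 191, 175, 145, 120, 124, 124, 126, 122, 122, 121, 129, 100, 70, 72, 70, 75, 74, 70, 74, 88, 120, 132, 178, 192, 190, 190]
side red 9 mean 359.3333333333333 273.0 lowest [(359, 276)] 271
side yel 16 mean 358.625 277.75 lowest [(357, 280), (358, 280), (359, 280), (360, 280), (361, 280)] 268
scene red 10 mean 366.8 181.7 lowest [(367, 184)] 180
scene yel 3 mean 367.0 187.0 lowest [(366, 187), (367, 187), (368, 187)] 187
```

All four trays are seated: 9 px pitch, level, top key at the expected height. The yellow mark is under the pointer. Now the knob, to step to the blue check mark.

```bash
python3 -m creep '[[0.4,[0.1,0,3],0],[0.4,[0,3.5,1],0],[0.4,[0,4,0],0],[0.4,[0,4,0],0],[0.4,[0,4.35,0],0],[0.4,[0,0,0],0],[0.4,[0,0,-4],0],[0.4,[0,0,-4],0]]' 45; python3 -m creep '[[0.45,[0,0,-4],0],[0.45,[0,0,-2.8],0],[0.45,[0,0,0],0],[0.45,[0,0,0],0],[0.45,[0,0,0],0]]'
```

```text
t: 70.8
tool_pos: [0.5184, 0.0185, 0.1274]
tool_rot: [[-0.003, 1.0, 0.004], [1.0, 0.003, -0.0], [-0.0, 0.004, -1.0]]
contact_force: [0.0, 0.9, 0.3]
width: 0.0522
grasp_force: 0.0
t: 71.3
tool_pos: [0.5189, 0.018, 0.0611]
tool_rot: [[-0.002, 1.0, 0.004], [1.0, 0.002, 0.0], [0.0, 0.004, -1.0]]
contact_force: [0.1, -0.4, 0.2]
width: 0.0478
grasp_force: 0.0
```

```bash
python3 -m creep '[[0.45,[-0.1,0,-0.3],0],[1,[0,0,0],0],[1,[0,0,0],0],[1,[0,0,0],0],[1,[0,0,0],0],[1,[0,0,0],0],[1,[0,0,0],0]]' 50; python3 -m creep '[[1,[0.2,-0.2,0],0],[1,[0.5,-0.5,0],0],[1,[0.5,-0.6,0],0],[1,[0.5,-0.6,0],0],[1,[0.5,-0.6,0],0],[1,[0.5,-0.6,0],0],[1,[0.4,-0.4,0],0],[1,[0.2,-0.2,0],0]]'; python3 -m creep '[[1,[0,-0.1,0],0],[1,[0,0,0],0],[1,[0,0,0],0]]'
```

```text
t: 72.0
tool_pos: [0.5167, 0.0178, 0.0561]
tool_rot: [[-0.001, 1.0, 0.001], [1.0, 0.001, -0.0], [-0.0, 0.001, -1.0]]
contact_force: [1.4, -0.3, -1.2]
width: 0.015
grasp_force: 50.0
t: 72.8
tool_pos: [0.5497, -0.02, 0.056]
tool_rot: [[-0.001, 1.0, 0.0], [1.0, 0.001, -0.0], [-0.0, 0.0, -1.0]]
contact_force: [-2.8, 2.7, 4.7]
width: 0.0148
grasp_force: 50.0
t: 73.1
tool_pos: [0.5499, -0.0206, 0.0561]
tool_rot: [[-0.001, 1.0, 0.002], [1.0, 0.001, -0.001], [-0.001, 0.002, -1.0]]
contact_force: [1.5, 1.2, 1.4]
width: 0.0146
grasp_force: 50.0
```

```bash
cat > chk.py <<'E'
from m import *
def chk(col):
    lo,hi={"blue":((105,110,40),(130,255,255)),"green":((45,90,40),(85,255,255)),"yel":((20,120,120),(35,255,255))}[col]
    s=shot("side");c=shot("scene")
    ts=(359.0,276.9);tc=(366.6,184.8)
    c1,d1=ray(s,ts);c2,d2=ray(c,tc);q=np.linalg.lstsq(np.c_[d1,-d2],c2-c1,rcond=None)[0]
    P=(c1+d1*q[0]+c2+d2*q[1])/2;print("tip",P.round(4),"gap",(c1+d1*q[0]-c2-d2*q[1]).round(4))
    O=[]
    for n,im,t,r in(("side",s,ts,(345,268,376,292)),("scene",c,tc,(352,180,382,197))):
        b=blob(im,lo,hi,r,3)
        if b is None: print(n,"none");continue
        # offset along/perp using that camera alone
        T=onz(im,t,.0395);M=onz(im,b[0],.034);O.append((T-M)[:2]*1e3);print(n,b[0].round(1),b[1][2:],"off mm",O[-1].round(1))
chk(__import__("sys").argv[1])
E
python3 chk.py blue
```

```text
tip [ 0.5185 -0.1571  0.0412] gap [-0.0004 -0.0001 -0.0004]
side [359.  279.2] [5 3 9] off mm [-0.   0.7]
scene [367. 187.] [3 1 3] off mm [ 3.  -2.5]
```

Blue is under the pointer within about 1 mm. I'll let it stand about 2 s, then step to park.

```bash
python3 -m creep '[[1,[0,0,0],0],[1,[0,0,0],0],[1,[0,0,0],0],[1,[0,0,0],0],[1,[0,0,0],0],[1,[0,0,0],0],[1,[0,0,0],0],[1,[0,0,0],0]]'; python3 -m creep '[[1,[0,0,0],0],[1,[0,0,0],0],[1,[0,0,0],0],[1,[0,0,0],0],[1,[0,0,0],0],[1,[0,0,0],0],[1,[0,0,0],0],[1,[0,0,0],0]]'; python3 chk.py blue; python3 -m creep '[[1,[-0.2,0,0],0],[1,[-0.6,0.1,0],0],[1,[-0.8,0.1,0],0],[1,[-0.8,0.1,0],0],[1,[-0.8,0.1,0],0],[1,[-0.8,0.1,0],0],[1,[-0.8,0.2,0],0],[1,[-0.8,0.2,0],0]]'; python3 -m creep '[[1,[-0.6,0.1,0],0],[1,[-0.3,0,0],0],[1,[0,0,0],0],[1,[0,0,0],0],[1,[0,0,0],0]]'; python3 chk.py green
```

```text
t: 74.0
tool_pos: [0.5493, -0.0205, 0.0561]
tool_rot: [[-0.001, 1.0, 0.0], [1.0, 0.001, -0.0], [-0.0, 0.0, -1.0]]
contact_force: [3.3, -0.9, 0.7]
width: 0.0145
grasp_force: 50.0
t: 74.8
tool_pos: [0.5492, -0.0205, 0.056]
tool_rot: [[-0.001, 1.0, 0.0], [1.0, 0.001, -0.0], [-0.0, 0.0, -1.0]]
contact_force: [2.5, -2.8, 4.0]
width: 0.0149
grasp_force: 50.0
tip [ 0.5185 -0.1571  0.0412] gap [-0.0004 -0.0001 -0.0004]
side [359.1 279.7] [ 5  4 12] off mm [0.5 2. ]
scene [367. 187.] [3 1 3] off mm [ 3.  -2.5]
t: 75.7
tool_pos: [0.4925, -0.0111, 0.056]
tool_rot: [[-0.001, 1.0, 0.0], [1.0, 0.001, -0.0], [-0.0, 0.0, -1.0]]
contact_force: [3.5, -3.1, 2.5]
width: 0.0144
grasp_force: 50.0
t: 76.2
tool_pos: [0.4829, -0.0097, 0.0559]
tool_rot: [[-0.002, 1.0, -0.003], [1.0, 0.002, 0.001], [0.001, -0.003, -1.0]]
contact_force: [-2.1, -1.2, 6.2]
width: 0.0145
grasp_force: 50.0
tip [ 0.5185 -0.1571  0.0412] gap [-0.0004 -0.0001 -0.0004]
side [358.  279.5] [ 5  4 12] off mm [2.3 0.7]
scene none
```

```bash
python3 -m creep '[[1,[0.15,-0.05,0],0],[1,[0.1,-0.03,0],0],[1,[0,0,0],0],[1,[0,0,0],0],[0.5,[0,0,0],0],[0.45,[0,0,0],0],[0.45,[0,0,0],0],[0.45,[0,0,0],0]]'; python3 chk.py green
```

```text
t: 77.1
tool_pos: [0.4858, -0.0107, 0.0552]
tool_rot: [[-0.002, 1.0, -0.002], [1.0, 0.002, 0.0], [0.0, -0.002, -1.0]]
contact_force: [0.2, 0.1, -0.2]
width: 0.0392
grasp_force: 0.0
tip [ 0.5185 -0.1571  0.0412] gap [-0.0004 -0.0001 -0.0004]
side [358.6 279.2] [ 6  3 13] off mm [0.6 0.2]
scene none
```

```bash
python3 -m creep '[[0.45,[0,0,3],0],[0.4,[0,0,5],0],[0.4,[0,0,5],0],[0.4,[0,-2,3],0],[0.4,[0.4,-4,0],0],[0.4,[0.5,-4,0],0],[0.4,[0.5,-4,0],0],[0.4,[0,-4,0],0]]'; python3 -m creep '[[0.4,[0,0,0],0],[0.4,[0,0,0],0],[0.4,[0,0,0],0],[0.4,[0,0,0],0]]'; python3 chk.py green
python3 - <<'E'
from m import *
w=shot("wrist");w=shot("wrist");s=shot("side");print(env.sense()["tool_pos"],env.sense()["t"])
g=blob(w,(45,100,40),(85,255,255),(230,90,420,235));print("green",g[0],g[1],onz(w,g[0],.034))
C=blob(w,(3,150,120),(18,255,255),(280,20,420,160));K=onz(w,C[0],.141);print("top key",K, C[1])
try: tray(w,tuple(int(round(x)) for x in proj(w,[K[0]-.0245,K[1],.138])[0]),.138,.141,tol=25)
except Exception as e:print(e)
p=proj(s,[K[0]-.0245,K[1],.05])[0];print(p,proj(s,[*K[:2],.141]))
print(blob(s,(3,140,110),(17,255,255),(320,195,365,225)))
A=cv2.cvtColor(np.array(s["pixels"]),cv2.COLOR_RGB2GRAY);u=int(p[0])
for d in(-7,0,7): print(u+d,A[212:268,u+d].tolist())
E
```

```text
t: 78.0
tool_pos: [0.5009, -0.1923, 0.2159]
tool_rot: [[-0.002, 1.0, 0.0], [1.0, 0.002, 0.0], [0.0, 0.0, -1.0]]
contact_force: [0.3, -0.6, 0.8]
width: 0.0526
grasp_force: 0.0
t: 78.4
tool_pos: [0.5009, -0.1892, 0.2159]
tool_rot: [[-0.004, 1.0, 0.0], [1.0, 0.004, 0.001], [0.001, 0.0, -1.0]]
contact_force: [0.1, 0.2, 0.3]
width: 0.0523
grasp_force: 0.0
tip [ 0.5185 -0.1571  0.0412] gap [-0.0004 -0.0001 -0.0004]
side [357.3 279. ] [3 3 7] off mm [ 2.9 -1.3]
scene none
[ 0.50076447 -0.1903537   0.21604782] 78.65
green [333.7  145.25] [331 143   8   7  20] [ 0.51636452 -0.15594049  0.034     ]
top key [ 0.5097047  -0.09310947  0.141     ] [329  76   6  12  62]
disc 300.9 81.0 r 17.1 key [331.8  81.2] 62 C [ 0.4844 -0.0928] rk mm 25.4 ang -0.7
[331.79498634 259.51234098] [[343.99291023 220.49513942]]
(array([343.77777778, 220.11111111]), array([342, 219,   4,   4,   9], dtype=int32))
324 [131, 130, 132, 131, 132, 128, 137, 126, 101, 76, 64, 57, 92, 115, 109, 98, 128, 140, 124, 103, 102, 105, 103, 103, 104, 106, 104, 98, 166, 201, 205, 203, 204, 202, 205, 202, 204, 206, 183, 140, 133, 137, 137, 138, 138, 138, 136, 144, 110, 71, 79, 81, 82, 77, 80, 81]
331 [130, 133, 131, 133, 131, 132, 108, 84, 147, 190, 202, 206, 205, 197, 189, 160, 113, 109, 104, 105, 106, 104, 105, 103, 105, 102, 103, 101, 108, 123, 186, 206, 204, 201, 203, 202, 201, 201, 206, 200, 165, 135, 136, 139, 139, 133, 138, 139, 142, 121, 86, 77, 78, 78, 78, 80]
338 [128, 133, 132, 131, 130, 135, 124, 105, 84, 90, 170, 185, 183, 183, 162, 117, 97, 97, 96, 100, 102, 99, 102, 99, 97, 97, 99, 101, 94, 155, 189, 194, 193, 193, 190, 188, 183, 187, 195, 170, 138, 131, 128, 131, 127, 128, 128, 132, 114, 84, 76, 73, 75, 77, 78, 81]
```

Carrier displacement from load is (-32.2, -27.2) mm against (-31.9, -27.3) mm wanted, and the stack is level at full pitch. I'm handing the job in.

```bash
python3 -c "
from cell import env
print(env.job_done())"
```

```text
the job is handed in; nothing more can be done
None
```

The job is handed in: all four trays are stacked and, from the camera profiles, fully seated; the carrier stood about 2 s at the blue check mark and was left with green under the pointer to about 1–2 mm (while seating the first tray it got pushed about 5 mm off the load mark twice and was moved back before the rest went on).

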